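Wedge the press-fit cover off a capacitor module evenly

ROBOT

A 6-joint arm with a two-finger parallel gripper is mounted at the origin on the work surface. World frame = base frame: x ahead of the robot, y to its left, z up, the work surface at z = 0. Lengths are in m, angles in rad, forces in N, time in s.
With the tool pointing down it reaches from about 0.35 to 0.775 m from the base axis. Payload 5.5 kg.
Tool frame: the origin (TCP) lies at the very end of the fingers, on their centre line; the grasp point (between the pads) lies 19 mm behind it; z points along the fingers, x is the direction in which the jaws open and shut, and the axes are right-handed (so a half turn about z gives the same grasp; the last joint's range is limited). The gripper opens to 85 mm and grips with 20 to 120 N. Pads are 22 mm wide; open, the fingers measure 114 mm over their backs; the gripper's body (76 mm by 85 mm) begins 54 mm behind the grasp point. The pads swing forward as they close: fully open they stand 13 mm farther back than shut.
Start: joints at [-1.425, 0.313, 0.046, 1.304, 0, 1.431], TCP at [0.162, -0.552, 0.231] pointing down, gripper open.
Joint ranges: [-2.76, 2.76], [-0.86, 1.69], [-1.03, 1.26], [-2.2, 2.34], [-1.47, 1.5], [-3.14, 3.14]. Speed limits (rad/s): [2.57, 2.57, 3.14, 3.14, 3.14, 3.14].

INTERFACE

Orientations are given as a unit quaternion [w, x, y, z].
In Python, from workcell import env gives the robot as it stands.
- The arm moves only by the shell command python3 -m inch 'ROWS' [FORCE]. ROWS is JSON, a list of rows, each a list of 7 numbers: the turn, a rotation vector about the tool's x, y, z each as a share of 8 degrees, from -1 to 1, then the shift along the tool's x, y, z each as a share of 0.05 m, from -1 to 1, then the closure, from 0 (fully open) to 1 (shut). A call has 1 to 12 rows; each row shifts and turns the commanded pose from where the row before left it, along the tool's axes as they then stand; what a row does not reach is not made up. A row lasts 1/10 s, in which the tool goes at most 50 mm and 8.59 degrees, less where a joint would pass 70% of its speed; a pose out of reach is approached as far as the arm can. A call with a number of a shift or a turn outside -1 to 1 is refused whole. A call with a gripper value outside its range is refused whole. The fingers move at their own pace and stop on an object; FORCE is the grip in N (left out, the last holds). Time passes only in rows, so rows that do not move let the fingers close. It gives the time, the measured TCP pose, the force and the opening at its end, in the units of the state.
- env.get_state(): the state, without advancing time (a new reading comes with each control period).
- env.read_camera(name): name is "scene" or "top" or "wrist"; returns the picture (400x640x3 uint8, red, green, blue); there is no depth.
- env.calibration(name): a dict with "fx", "fy", "cx", "cy" (pixels), "rvec" (rotation vector, rad) and "tvec" (3), from world to camera coordinates, as OpenCV has them; the wrist camera has in their place "hand_eye" (4x4, takes a point from camera to tool coordinates, whose origin is the TCP and whose axes are the tool frame's). Camera axes: x right, y down, z forward; pixel columns grow to the right and rows downward; lengths in m; the calibration is good to about 2 mm. A picture is of the moment at which its call begins: read the wrist's pose just before it. calibration takes no time and is no camera call.
- env.hand_in(): hands the job in, once; it reports no verdict.
The state is a dict: "clock": time; "joint_pos": joint angles; "qvel": joint speeds; "tau": joint torques, N m; "tcp_pos": TCP position; "orientation": TCP orientation; "wrist_force": force on the tool from outside, world axes, zero at the start; "ft_torque": the same for the moment, N m; "finger_gap": finger opening in m.
Only numpy, scipy, OpenCV 4.12 (cv2) and the standard library are available. Lean on these libraries where they do the work, as an engineer would, in place of code of your own. Each camera call takes 0.05 s, during which the arm holds its last target.

TASK

Pick up the double-ended pry wedge and work it under the pale cover of the blue capacitor module from its left and right sides in turn, a few millimetres at a time, until both edges of the cover stand 7 mm higher than when fully seated; never let one edge get more than 4 mm ahead of the other. Push gently (under 20 N), touch the cover only with the wedge and leave the other things on the bench alone. Then stand the wedge back on the black mat and let go.

Things in the scene. Friction and masses are not known exactly. Their poses are not given: they have to be found in the camera images.
- housing: Blue lower case of the module, fixed to the bench, 110 x 160 x 45 mm (x, y, z); origin at the centre of its underside on the bench; z up, +y is its left side, -y its right. Its flat top, 45 mm up, is a ledge that sticks out 25 mm beyond the cover on the left and right. At its x ends two steel stops, 18 mm high, reach 22 mm out.
- lip_left (a point): Middle of the lower outer edge of the cover on the left (+y) side: 55 mm from the module's centre; 48.5 mm above the bench when seated.
- lip_right (a point): Middle of the lower outer edge of the cover on the right (-y) side: 55 mm from the centre, 48.5 mm above the bench when seated.
- cover_mid (a point): Centre of the cover's underside; turns with the cover. The cover: pale grey plate 100 x 110 x 10 mm (x, y, z), axes as the housing's. Seated, its flat underside is 3.5 mm above the ledge: left and right a level seam 3.5 mm high, open 42 mm deep. Two bowl insulators (orange, yellow) rise 17 mm above the plate's top, within 21 mm of its mid-line.
- edge_left (a joint): How far the left edge of the cover has been raised, rad: the cover turns about its right edge; 0 seated, 0.01 rad = 1.1 mm of lift at the left lip; stops at 0.08. The press fit holds it where it is left; raising one edge takes about 5 N upward at that lip and does not move the other edge.
- edge_right (a joint): The same for the right edge of the cover, which turns about the left edge; 0.01 rad = 1.1 mm of lift at the right lip; stops at 0.08.
- wedge: Double-ended plastic pry wedge, 80 to 170 g, standing on its flat underside; origin at the underside's centre, z up. Green square handle 24 x 24 mm, 66 mm tall. White blades along +y and -y, 24 mm wide, tips 52 mm from the centre. Blade undersides are flat and level with the base; upper faces slope: 2 mm thick at the tip, 0.3 mm thicker per mm inward, 14 mm at the handle.
- handle (a point): Point on the wedge's handle axis, 50 mm above its underside: grip here. Handle faces look along the wedge's x and y. With the blade's underside flat on the ledge, a seated lip meets the slope once the tip is 5 mm inside it, and each 10 mm deeper lifts that edge 3 mm.
- mat: Black rubber parking mat, fixed, 130 x 170 x 4 mm (x, y, z), origin at the centre of its underside on the bench; the wedge starts on it.
- can: Plain red drink can, 66 mm across, 115 mm tall, origin at its underside. Bystander.
- meter: Grey handheld meter lying flat, 140 x 70 x 40 mm, origin at its underside. Bystander.
- spool: Spool of copper wire, 60 mm across, 40 mm tall, origin at its underside. Bystander.

How it is judged:
By the outcome, as a careful person would: the job done as asked, in the order asked, and still so for the second after the job is handed in, with the robot touching nothing.
It also fails if it takes over 72 s, if anything falls off the work surface, if the arm or the gripper's body presses on something with over 40 N, if the wrist force passes 120 N, or if a joint passes its speed limit or range.

## Working session

There is one attempt and no reset: what is moved stays moved. The work goes in short steps, Python scripts to look and compute and a shell command to move; the robot and the scene stay as the last step left them, time stands still between calls to the robot, and variables do not carry over. Pictures are saved under pics/ and viewed, and the job is handed in when it is done.

```bash
ls; mkdir -p pics
cat > h.py <<'E'
import numpy as np, cv2
from workcell import env
from scipy.spatial.transform import Rotation as R
def shot(n,f):
    im=env.read_camera(n); cv2.imwrite('pics/'+f+'.png',im[:,:,::-1]); return im
def cam(n):
    c=env.calibration(n); K=np.array([[c['fx'],0,c['cx']],[0,c['fy'],c['cy']],[0,0,1]])
    return K,np.array(c['rvec'],float),np.array(c['tvec'],float)
def ray(n,uv,z):
    K,r,t=cam(n); Rm=cv2.Rodrigues(r)[0]
    d=Rm.T@np.linalg.inv(K)@np.array([uv[0],uv[1],1.]); o=-Rm.T@t
    return o+d*(z-o[2])/d[2]
def proj(n,P):
    K,r,t=cam(n); return cv2.projectPoints(np.atleast_2d(np.array(P,float)),r,t,K,None)[0][:,0]
E
python3 - <<'E'
from h import *
for n in('scene','top','wrist'): shot(n,n+'0')
print(env.get_state())
for n in('scene','top','wrist'): print(env.calibration(n))
E
```

```text
pics
{'clock': 0.15, 'joint_pos': array([-1.42459813e+00,  3.13829715e-01,  4.52573898e-02,  1.30356286e+00,
       -6.53863260e-07,  1.43121977e+00]), 'qvel': array([ 0.00047785, -0.00238847,  0.00151461, -0.00022287,  0.00131762,
        0.00124226]), 'tau': array([ 2.08360907e-03, -4.81067276e+01,  2.98814106e+01,  1.39647099e-02,
       -1.36144836e-04,  2.95360387e-06]), 'tcp_pos': array([ 0.16204388, -0.55132161,  0.23061979]), 'orientation': array([-4.71555714e-04,  8.00593620e-01, -5.99207316e-01, -4.75152459e-04]), 'wrist_force': array([-0.18852339,  0.25870495, -0.05697444]), 'ft_torque': array([ 0.06286852, -0.01662009,  0.01510684]), 'finger_gap': 0.08563280261398723}
{'fx': 418.41992600554624, 'fy': 418.41992600554624, 'cx': 324.6443244088926, 'cy': 200.7045447580249, 'rvec': array([ 0.80462261,  2.5372933 , -1.11243214]), 'tvec': array([ 0.53118353, -0.20118199,  1.02660806])}
{'fx': 384.1007130287287, 'fy': 384.1007130287287, 'cx': 317.8977585443571, 'cy': 192.63715283127314, 'rvec': array([ 2.16531747, -2.15441664,  0.10666282]), 'tvec': array([-0.02593134,  0.65584483,  0.72870765])}
{'fx': 346.2510741967189, 'fy': 346.2510741967189, 'cx': 317.45855057732797, 'cy': 204.05341931847352, 'hand_eye': array([[ 9.99999912e-01,  2.99694893e-04,  2.94164153e-04,
        -9.64831092e-04],
       [-3.71682066e-04,  9.57680671e-01,  2.87832579e-01,
        -7.25461931e-02],
       [-1.95453370e-04, -2.87832663e-01,  9.57680698e-01,
        -1.41943018e-01],
       [ 0.00000000e+00,  0.00000000e+00,  0.00000000e+00,
         1.00000000e+00]])}
```

View pics/scene0.png

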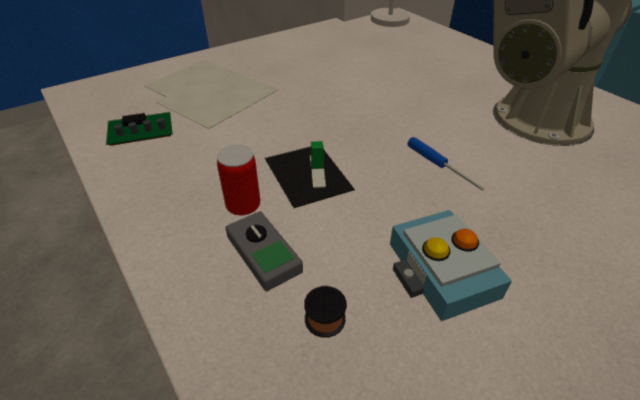

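View pics/top0.png

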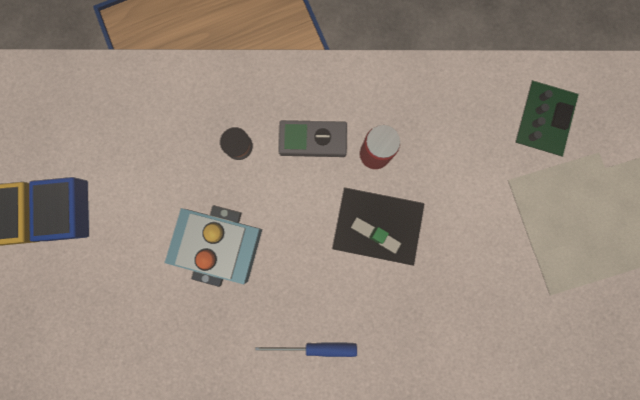

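View pics/wrist0.png

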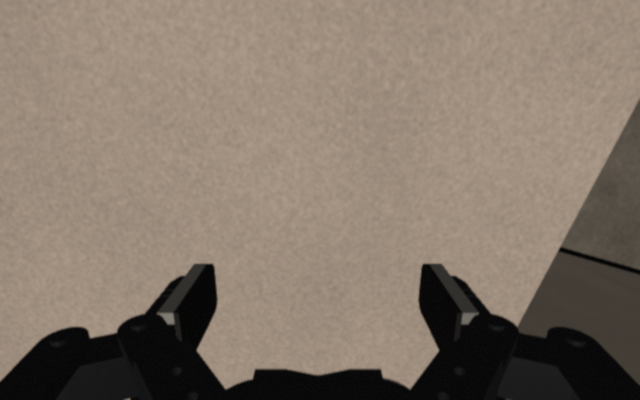

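The top view shows the module at about (213,246), the wedge on the mat at (379,235), the can at (380,147), the meter at (313,138) and the spool at (236,143). I'll zoom in.

Run:
```python
from h import *
im=cv2.imread('pics/top0.png')
cv2.imwrite('pics/topA.png',cv2.resize(im[195:295,155:275],None,fx=6,fy=6,interpolation=cv2.INTER_CUBIC))
cv2.imwrite('pics/topB.png',cv2.resize(im[180:270,325:430],None,fx=6,fy=6,interpolation=cv2.INTER_CUBIC))
im=cv2.imread('pics/scene0.png')
cv2.imwrite('pics/scA.png',cv2.resize(im[205:315,380:515],None,fx=5,fy=5,interpolation=cv2.INTER_CUBIC))
for uv in [(213,246),(379,235)]: print(ray('top',uv,0.05))
K,r,t=cam('top');print(-cv2.Rodrigues(r)[0].T@t)
```

```text
[0.54992036 0.17905269 0.05      ]
[ 0.57282058 -0.14097762  0.05      ]
[ 0.57236498 -0.03117124  0.7957678 ]
```

View pics/topA.png

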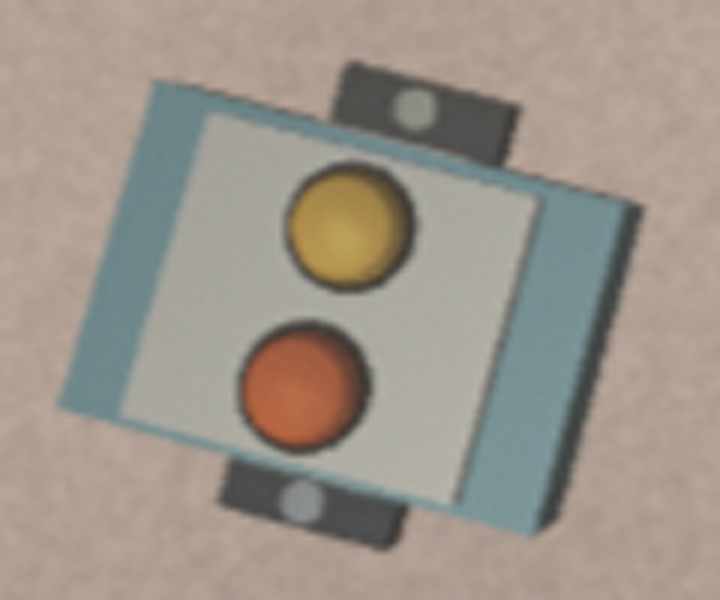

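View pics/topB.png

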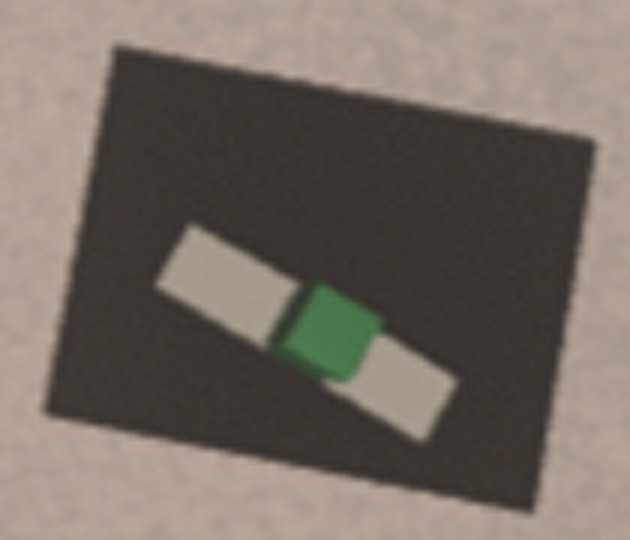

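View pics/scA.png

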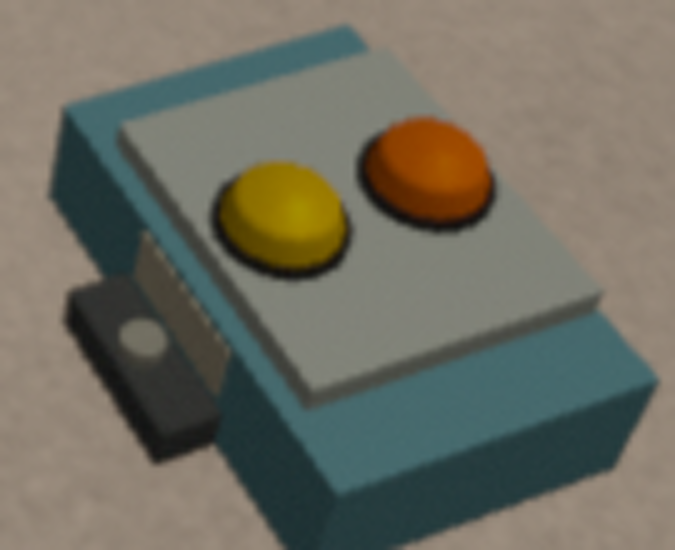

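```bash
cat > fit.py <<'E'
from h import *
from scipy.optimize import least_squares
def un(p,s,off): return (np.array(p,float)+.5)/s-.5+np.array(off)
def fit(obs,x0):
    # obs: list of (cam, model Nx3, px Nx2)
    def res(p):
        o=[]
        for n,M,px in obs:
            Rz=R.from_euler('z',p[2]).as_matrix()
            o.append((proj(n,M@Rz.T+[p[0],p[1],0])-px).ravel())
        return np.concatenate(o)
    s=least_squares(res,x0); return s.x,res(s.x).reshape(-1,2)
def rect(a,b,z): return np.array([[a,b,z],[a,-b,z],[-a,-b,z],[-a,b,z]])  # TL,TR,BR,BL in top view
E
python3 - <<'E'
from fit import *
np.set_printoptions(precision=4,suppress=True)
A=(155,195);B=(325,180)
ht=un([(155,80),(625,203),(537,533),(60,405)],6,A)
ct=un([(208,112),(540,197),(455,505),(118,415)],6,A)
hs=un([(657,380),(340,493),(65,107),(348,25)],5,(380,205))
cs=un([(603,293),(310,387),(120,125),(382,52)],5,(380,205))
H=rect(.055,.08,.045);C=rect(.05,.055,.0585)
for perm in range(4):
    h2=np.roll(hs,perm,0);c2=np.roll(cs,perm,0)
    p,r=fit([('scene',H,h2),('scene',C,c2)],[.55,.18,-.26])
    print(perm,p,np.abs(r).max())
print(fit([('top',H,ht),('top',C,ct)],[.55,.18,-.26]))
W=np.vstack([rect(.012,.052,.006),rect(.012,.012,.07)])
wt=un([(190,223),(460,380),(425,443),(155,287),(322,283),(383,320),(345,380),(285,343)],6,B)
print('w',fit([('top',W,wt)],[.57,-.14,-.5]))
M=rect(.065,.085,.004)
# mat: 130 x,170 y
print('m',fit([('top',M,un([(115,45),(597,140),(535,513),(43,412)],6,B))],[.57,-.14,-.2]))
for n,uv in [('can',(380,140)),('meter',(313,138)),('spool',(236,140)),('drv',(305,349))]: print(n,ray('top',uv,.1 if n=='can' else .04))
E
```

```text
0 [0.5482 0.1861 1.4165] 21.205052656439477
1 [ 0.549   0.1836 -3.3894] 0.947565502290189
2 [ 0.5482  0.1861 -1.7251] 21.205082650166958
3 [ 0.549   0.1836 -0.2478] 0.9475654852691378
(array([ 0.5511,  0.183 , -0.2461]), array([[ 0.0979, -0.1988],
       [ 0.1267, -0.3516],
       [-0.3854,  0.3533],
       [-0.3229,  0.5791],
       [ 0.3478, -0.2985],
       [-0.1092, -0.2001],
       [-0.174 , -0.0698],
       [ 0.4198,  0.1724]]))
w (array([ 0.5729, -0.1405, -0.525 ]), array([[ 0.1349,  0.2104],
       [-0.4539, -0.0859],
       [-0.379 , -0.3016],
       [ 0.1383, -0.33  ],
       [-0.348 , -0.6015],
       [ 0.6485, -0.2727],
       [ 0.6993,  0.8551],
       [-0.4834,  0.483 ]]))
m (array([ 0.5922, -0.1464, -0.1924]), array([[-0.2134, -0.4325],
       [ 0.4618, -0.2789],
       [ 0.0488,  0.2703],
       [-0.2989,  0.4041]]))
can [ 0.7472 -0.1375  0.1   ]
meter [ 0.766  -0.0122  0.04  ]
spool [0.7615 0.1429 0.04  ]
drv [0.3572 0.0001 0.04  ]
```

```bash
cat >> h.py <<'E'
def plan(target,yaw=None):
    """shift units (tool axes, 0.05 m) and turn (8deg units about tool axes) from present to target, tool down with tool-x at yaw"""
    s=env.get_state(); q=s['orientation']; Rm=R.from_quat(q[[1,2,3,0]]).as_matrix()
    d=Rm.T@(np.array(target)-s['tcp_pos'])
    print('clock',s['clock'].__round__(2),'tcp',s['tcp_pos'].round(4),'yaw',round(np.degrees(np.arctan2(Rm[1,0],Rm[0,0])),2),'tilt',Rm[:2,2].round(4),'F',s['wrist_force'].round(2),'T',s['ft_torque'].round(3),'gap',round(s['finger_gap'],4))
    print('shift units total',(d/.05).round(3))
    if yaw is not None:
        c,sn=np.cos(yaw),np.sin(yaw); T=np.array([[c,sn,0],[sn,-c,0],[0,0,-1]])
        rv=R.from_matrix(Rm.T@T).as_rotvec(); print('turn units total',(np.degrees(rv)/8).round(3), 'shift after turn',(T.T@(np.array(target)-s['tcp_pos'])/.05).round(3))
E
python3 -c "
from h import *
plan([.573,-.1405,.20],np.pi/2-.525)"
```

```text
clock 0.15 tcp [ 0.162  -0.5513  0.2306] yaw -73.63 tilt [-0.0002  0.0013] F [-0.19  0.26 -0.06] T [ 0.063 -0.017  0.015] gap 0.0856
shift units total [ -5.565 -10.202   0.622]
turn units total [-1.2000e-02  3.0000e-03 -1.6693e+01] shift after turn [11.229  2.994  0.612]
```

```bash
python3 -m inch '[[0,0,0,-0.464,-0.85,0,0],[0,0,0,-0.464,-0.85,0,0],[0,0,0,-0.464,-0.85,0,0],[0,0,0,-0.464,-0.85,0,0],[0,0,0,-0.464,-0.85,0,0],[0,0,0,-0.464,-0.85,0,0],[0,0,0,-0.464,-0.85,0,0],[0,0,0,-0.464,-0.85,0,0],[0,0,0,-0.464,-0.85,0,0],[0,0,0,-0.464,-0.85,0,0],[0,0,0,-0.464,-0.85,0,0],[0,0,0,-0.46,-0.85,0,0]]'
python3 -m inch '[[0,0,-1,0,0,0,0],[0,0,-1,0,0,0,0],[0,0,-1,0,0,0,0],[0,0,-1,0,0,0,0],[0,0,-1,0,0,0,0],[0,0,-1,0,0,0,0],[0,0,-1,0,0,0,0],[0,0,-1,0,0,0,0],[0,0,-1,0,0,0,0]]'
python3 -m inch '[[0,0,-1,0,0,0,0],[0,0,-1,0,0,0,0],[0,0,-1,0,0,0,0],[0,0,-1,0,0,0,0],[0,0,-1,0,0,0,0],[0,0,-1,0,0,0,0],[0,0,-1,0,0,0,0],[0,0,-0.7,0,0,0,0],[0,0,0,0,0,0,0]]'
python3 -c "
from h import *
plan([.573,-.1405,.16],np.pi/2-.525);shot('wrist','w1')"
```

```text
clock: 1.35
tcp_pos: [0.574, -0.1392, 0.2311]
orientation: [0.0, 0.801, -0.599, -0.0]
wrist_force: [0.3, -0.8, 0.1]
finger_gap: 0.0854
clock: 2.25
tcp_pos: [0.5728, -0.1409, 0.2309]
orientation: [-0.0, 1.0, -0.011, -0.0]
wrist_force: [-0.1, 0.8, -0.2]
finger_gap: 0.0856
clock: 3.15
tcp_pos: [0.5728, -0.1409, 0.2309]
orientation: [-0.0, 0.866, 0.5, -0.0]
wrist_force: [-0.3, 0.1, 0.3]
finger_gap: 0.0858
clock 3.15 tcp [ 0.5728 -0.1409  0.2309] yaw 59.99 tilt [-0.0007  0.0002] F [-0.34  0.06  0.3 ] T [-0.007  0.035  0.072] gap 0.0858
shift units total [0.01  0.    1.418]
turn units total [-0.005  0.001  0.008] shift after turn [ 9.000e-03 -1.000e-03  1.418e+00]
```

View pics/w1.png

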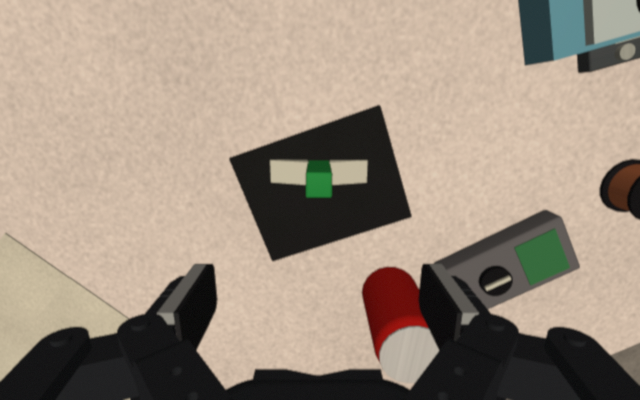

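The wrist view shows the wedge at about (319,180), square to the jaws, with the can and meter well away from the path. I'll check the pose by projecting the model.

```bash
cat >> h.py <<'E'
def wproj(P,s=None):
    s=s or env.get_state(); c=env.calibration('wrist'); K=np.array([[c['fx'],0,c['cx']],[0,c['fy'],c['cy']],[0,0,1]])
    q=s['orientation']; T=np.eye(4);T[:3,:3]=R.from_quat(q[[1,2,3,0]]).as_matrix();T[:3,3]=s['tcp_pos']
    Tc=np.linalg.inv(T@c['hand_eye']); P=np.atleast_2d(P); X=P@Tc[:3,:3].T+Tc[:3,3]; u=X@K.T; return u[:,:2]/u[:,2:]
E
python3 - <<'E'
from h import *
def M(L,p): return np.array(L)@R.from_euler('z',p[2]).as_matrix().T+[p[0],p[1],0]
p=[.5729,-.1405,-.525]
print(wproj(M([(0,.052,.006),(0,-.052,.006),(.012,0,.07),(-.012,0,.07),(.012,.052,.006)],p)).round(1))
im=cv2.imread('pics/w1.png');cv2.imwrite('pics/w1z.png',cv2.resize(im[95:265,220:420],None,fx=4,fy=3.5,interpolation=cv2.INTER_CUBIC))
E
```

```text
[[366.1 172.1]
 [269.5 172.2]
 [317.9 199.2]
 [317.9 173.2]
 [365.7 183. ]]
```

View pics/w1z.png

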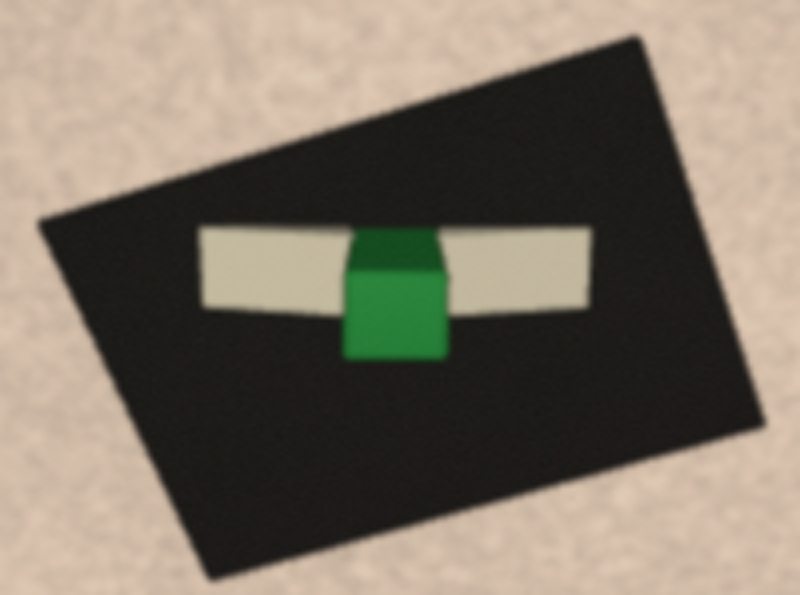

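Agrees to about 1 mm. Descend to TCP z = 0.035.

```bash
python3 -m inch '[[0,0,0,0.03,-0.03,0,0],[0,0,0,0,0,0.6,0],[0,0,0,0,0,0.6,0],[0,0,0,0,0,0.6,0],[0,0,0,0,0,0.6,0],[0,0,0,0,0,0.6,0],[0,0,0,0,0,0.5,0],[0,0,0,0,0,0.3,0],[0,0,0,0,0,0.12,0],[0,0,0,0,0,0,0]]'
python3 -m inch '[[0,0,0,0,0,0,1],[0,0,0,0,0,0,1],[0,0,0,0,0,0,1],[0,0,0,0,0,0,1],[0,0,0,0,0,0,1],[0,0,0,0,0,0,1],[0,0,0,0,0,0,1],[0,0,0,0,0,0,1],[0,0,0,0,0,0,1],[0,0,0,0,0,0,1]]' 60
python3 -c "
from h import *
plan([.573,-.1405,.16],np.pi/2-.525);shot('wrist','w2')"
```

```text
clock: 4.2
tcp_pos: [0.5718, -0.1387, 0.0345]
orientation: [-0.001, 0.866, 0.499, -0.001]
wrist_force: [-1.0, -0.5, 0.2]
finger_gap: 0.0856
clock: 5.2
tcp_pos: [0.5731, -0.1392, 0.0361]
orientation: [0.001, 0.866, 0.5, 0.0]
wrist_force: [0.5, -0.1, 5.1]
finger_gap: 0.0235
clock 5.2 tcp [ 0.5731 -0.1392  0.0361] yaw 59.97 tilt [ 0.0015 -0.0007] F [ 0.54 -0.13  5.14] T [0.037 0.017 0.001] gap 0.0235
shift units total [-0.022  0.015 -2.478]
turn units total [ 0.012 -0.001  0.007] shift after turn [-0.023  0.011 -2.478]
```

View pics/w2.png

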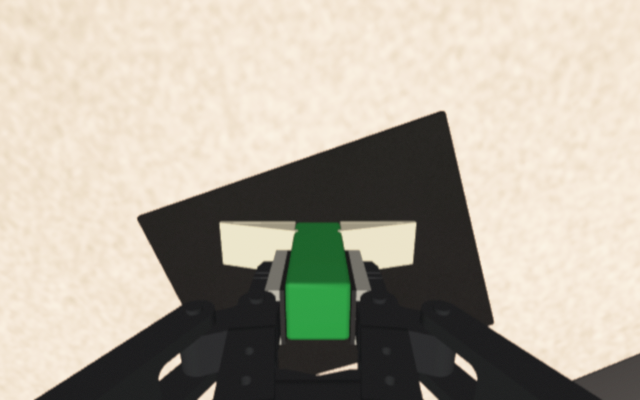

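Wedge gripped (gap 23.5 mm), fingers on the two y-faces. Lift, turn and go to the left side.

```bash
python3 -m inch '[[0,0,0,0,0,-0.2,1],[0,0,0,0,0,-0.5,1],[0,0,0,0,0,-0.7,1],[0,0,0,0,0,-0.7,1],[0,0,0,0,0,-0.7,1],[0,0,-0.5,0,0,0,1],[0,0,-0.5,0,0,0,1],[0,0,-0.5,0,0,0,1],[0,0,-0.5,0,0,0,1],[0,0,0,0,0,0,1]]'
python3 -c "
from h import *
plan([.578,.2945,.17],np.pi/2-.247)"
```

```text
clock: 6.25
tcp_pos: [0.5719, -0.1388, 0.1752]
orientation: [-0.0, 0.788, 0.616, -0.0]
wrist_force: [-0.2, 0.3, -1.1]
finger_gap: 0.0233
clock 6.25 tcp [ 0.5719 -0.1388  0.1752] yaw 75.98 tilt [-0.0011  0.0003] F [-0.24  0.31 -1.06] T [ 0.041  0.016 -0.014] gap 0.0233
shift units total [ 8.437 -1.981  0.107]
turn units total [-0.008 -0.     0.017] shift after turn [ 8.432 -2.001  0.104]
```

```bash
python3 -m inch '[[0,0,0,0.84,-0.2,0,1],[0,0,0,0.84,-0.2,0,1],[0,0,0,0.84,-0.2,0,1],[0,0,0,0.84,-0.2,0,1],[0,0,0,0.84,-0.2,0,1],[0,0,0,0.84,-0.2,0,1],[0,0,0,0.84,-0.2,0,1],[0,0,0,0.84,-0.2,0,1],[0,0,0,0.84,-0.2,0,1],[0,0,0,0.84,-0.2,0,1],[0,0,0,0,0,0,1]]'
python3 - <<'E'
from h import *
plan([.578,.2945,.10],np.pi/2-.247)
s=env.get_state();shot('wrist','w3');shot('top','t3')
def M(L,p): return np.array(L)@R.from_euler('z',p[2]).as_matrix().T+[p[0],p[1],0]
p=[.550,.183,-.247]
print(wproj(M([(a*.055,b*.08,.045) for a in(1,-1) for b in(1,-1)]+[(a*.05,b*.055,.0585) for a in(1,-1) for b in(1,-1)],p),s).round(1))
im=cv2.imread('pics/t3.png')
cv2.imwrite('pics/t3z.png',cv2.resize(im[170:310,120:280],None,fx=5,fy=4,interpolation=cv2.INTER_CUBIC))
E
```

```text
clock: 7.35
tcp_pos: [0.5762, 0.2979, 0.1747]
orientation: [-0.001, 0.787, 0.617, 0.0]
wrist_force: [0.7, 0.1, -1.5]
finger_gap: 0.0234
clock 7.35 tcp [0.5762 0.2979 0.1747] yaw 76.22 tilt [-0.0005  0.0015] F [ 0.7   0.06 -1.5 ] T [-0.017  0.018  0.032] gap 0.0234
shift units total [-0.059  0.053  1.494]
turn units total [-0.006 -0.01   0.047] shift after turn [-0.057  0.052  1.494]
[[272.4 260.1]
 [ 86.1 259. ]
 [268.  129.8]
 [ 59.7 128.3]
 [239.6 261.6]
 [105.1 260.8]
 [231.8 138. ]
 [ 82.1 136.9]]
```

View pics/w3.png

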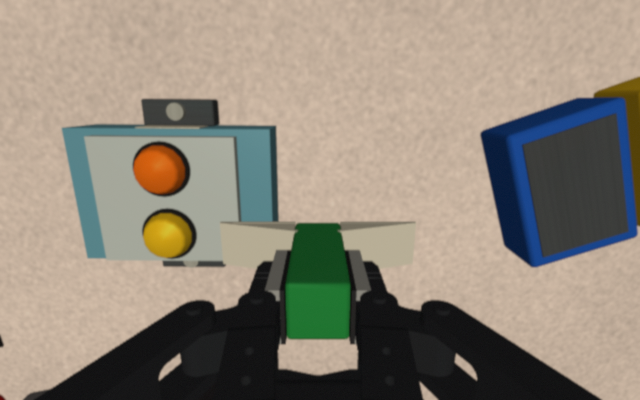

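View pics/t3z.png

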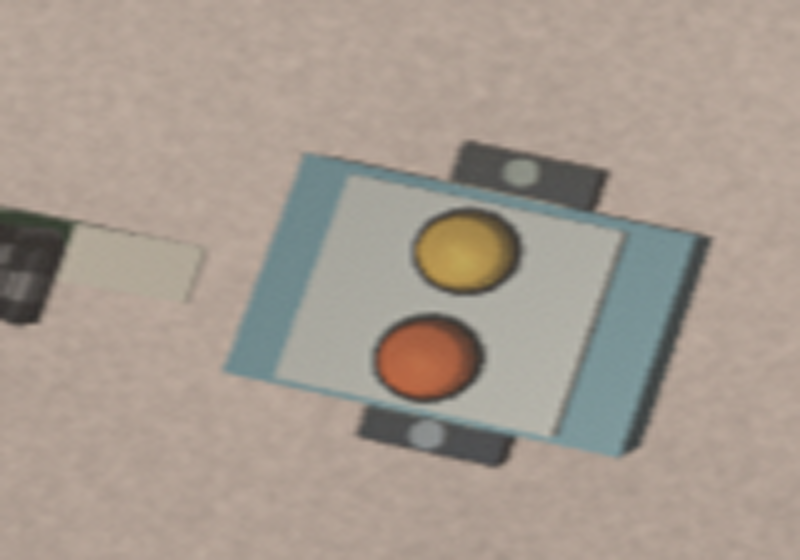

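Run:
```python
from h import *
im=cv2.imread('pics/w3.png')
cv2.imwrite('pics/w3z.png',cv2.resize(im[115:275,50:290],None,fx=3.3,fy=3.3,interpolation=cv2.INTER_CUBIC))
print(env.get_state()['qvel'].round(4),env.get_state()['tcp_pos'])
```

```text
[-0.0399 -0.0146 -0.0193  0.001  -0.0041 -0.0085] [0.57645787 0.29372636 0.17466287]
```

View pics/w3z.png

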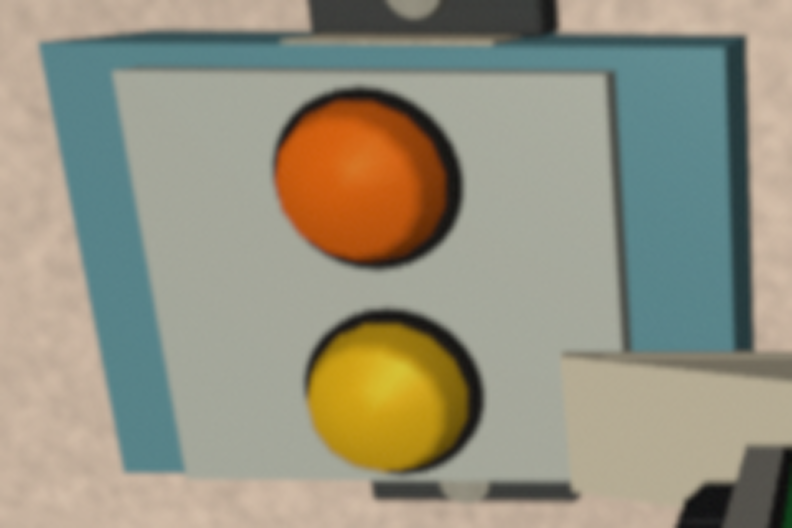

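The arm was still settling in that picture. I'll hold still and retake it.

```bash
python3 -m inch '[[0,0,0,0,0,0,1],[0,0,0,0,0,0,1],[0,0,0,0,0,0,1]]'
python3 - <<'E'
from h import *
plan([.578,.2945,.10],np.pi/2-.247)
s=env.get_state();print(s['qvel'].round(3));shot('wrist','w4')
def M(L,p): return np.array(L)@R.from_euler('z',p[2]).as_matrix().T+[p[0],p[1],0]
p=[.550,.183,-.247]
print(wproj(M([(-.055,.08,.045),(-.055,-.08,.045),(.055,-.08,.045),(-.05,.055,.0585),(-.05,-.055,.0585),(.05,-.055,.0585)],p),s).round(1))
im=cv2.imread('pics/w4.png')
cv2.imwrite('pics/w4z.png',cv2.resize(im[115:275,50:290],None,fx=3.3,fy=3.3,interpolation=cv2.INTER_CUBIC))
E
```

```text
clock: 7.75
tcp_pos: [0.5775, 0.2914, 0.1754]
orientation: [0.0, 0.789, 0.615, -0.0]
wrist_force: [-0.1, -0.1, -1.3]
finger_gap: 0.023
clock 7.75 tcp [0.5775 0.2914 0.1754] yaw 75.85 tilt [-0.     -0.0001] F [-0.08 -0.1  -1.32] T [-0.002 -0.047 -0.006] gap 0.023
shift units total [ 0.062 -0.004  1.509]
turn units total [0.    0.001 0.001] shift after turn [ 0.062 -0.004  1.509]
[ 0.002  0.001  0.002 -0.001  0.001 -0.001]
[[275.6 126.2]
 [ 67.6 126.1]
 [ 94.1 256.7]
 [239.7 134.4]
 [ 90.3 134.4]
 [113.3 258.3]]
```

View pics/w4z.png

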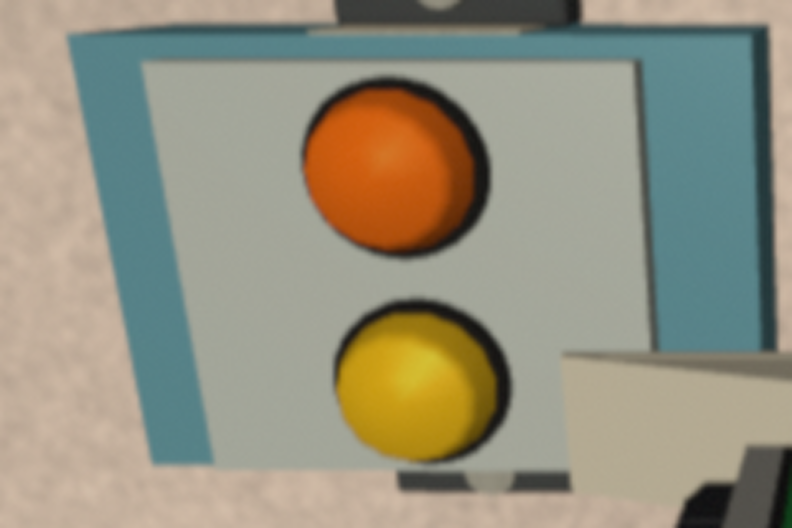

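Relative to the earlier fit, the module sits 1–2 mm further along +y. I'll descend beside the lip, with the blade over the left ledge, and then feel for the ledge.

```bash
python3 -m inch '[[0,0,0,0.04,0,0,1],[0,0,0,0,0,0.4,1],[0,0,0,0,0,0.5,1],[0,0,0,0,0,0.5,1],[0,0,0,0,0,0.3,1],[0,0,0,0,0,0.12,1],[0,0,0,0,0,0,1],[0,0,0,0,0,0,1]]'
python3 -m inch '[[0,0,0,0,0,0.03,1],[0,0,0,0,0,0.03,1],[0,0,0,0,0,0,1],[0,0,0,0,0,0,1]]'
python3 - <<'E'
from h import *
plan([.578,.2945,.077],np.pi/2-.247)
shot('wrist','w5');shot('scene','s5')
im=cv2.imread('pics/s5.png');cv2.imwrite('pics/s5z.png',cv2.resize(im[190:330,370:530],None,fx=5,fy=4,interpolation=cv2.INTER_CUBIC))
E
```

```text
clock: 8.6
tcp_pos: [0.5784, 0.2948, 0.0852]
orientation: [0.0, 0.788, 0.615, 0.001]
wrist_force: [0.2, -0.2, -0.4]
finger_gap: 0.0236
clock: 9.0
tcp_pos: [0.5778, 0.2947, 0.0815]
orientation: [0.0, 0.788, 0.616, 0.0]
wrist_force: [0.5, 0.6, -1.1]
finger_gap: 0.0234
clock 9.0 tcp [0.5778 0.2947 0.0815] yaw 75.98 tilt [0.0004 0.0001] F [ 0.45  0.59 -1.1 ] T [-0.028  0.007 -0.015] gap 0.0234
shift units total [-0.003  0.005  0.091]
turn units total [ 0.003 -0.001  0.016] shift after turn [-0.003  0.005  0.091]
```

View pics/w5.png

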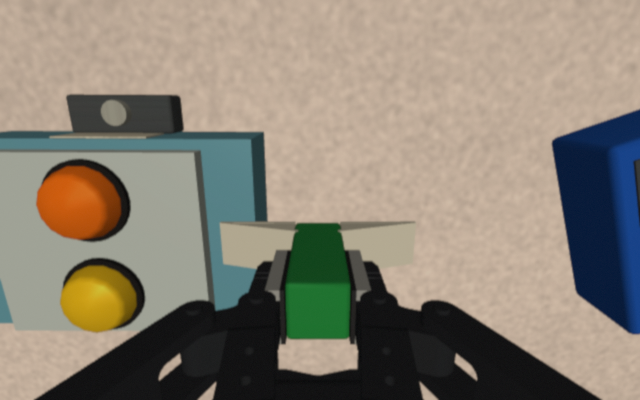

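View pics/s5z.png

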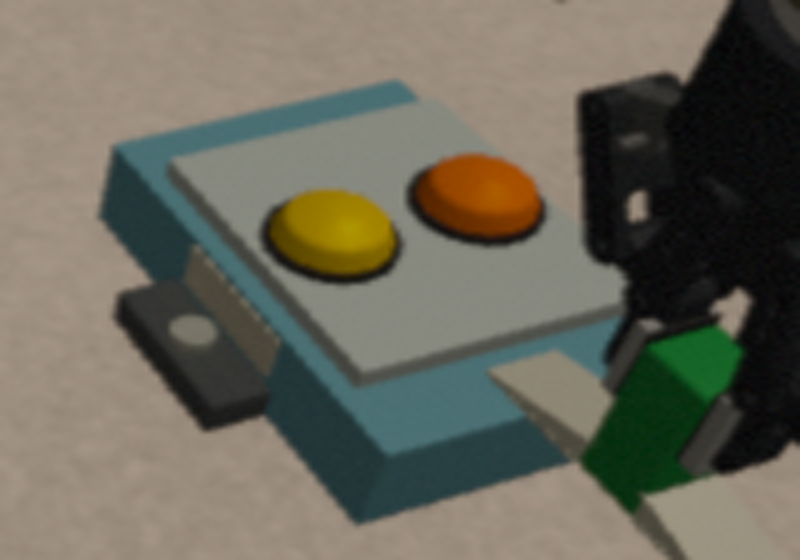

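The blade tip is over the left ledge, about 6 mm outside the lip (tip column 220, lip column about 208). Feeling down.

```bash
for i in 1 2 3; do :; done; python3 -m inch '[[0,0,0,0,0,0.02,1],[0,0,0,0,0,0.02,1],[0,0,0,0,0,0,1],[0,0,0,0,0,0,1]]'
python3 -m inch '[[0,0,0,0,0,0.02,1],[0,0,0,0,0,0,1],[0,0,0,0,0,0,1]]'
python3 -m inch '[[0,0,0,0,0,0.02,1],[0,0,0,0,0,0,1],[0,0,0,0,0,0,1]]'
python3 -m inch '[[0,0,0,0,0,0.02,1],[0,0,0,0,0,0,1],[0,0,0,0,0,0,1]]'
```

```text
clock: 9.5
tcp_pos: [0.5776, 0.2946, 0.0791]
orientation: [0.0, 0.788, 0.615, -0.0]
wrist_force: [-0.7, 1.1, -1.0]
finger_gap: 0.0231
clock: 9.8
tcp_pos: [0.5777, 0.2946, 0.0782]
orientation: [0.0, 0.788, 0.615, -0.0]
wrist_force: [0.5, 0.6, -1.5]
finger_gap: 0.0232
clock: 10.1
tcp_pos: [0.5777, 0.2947, 0.0772]
orientation: [0.0, 0.788, 0.615, -0.0]
wrist_force: [-0.3, -0.6, -1.2]
finger_gap: 0.0231
clock: 10.4
tcp_pos: [0.5778, 0.2947, 0.077]
orientation: [0.0, 0.788, 0.615, 0.0]
wrist_force: [-1.6, 0.2, 5.2]
finger_gap: 0.0234
```

Ledge contact at TCP z = 0.0770. Ease off a little and slide in.

```bash
python3 -m inch '[[0,0,0,0,0,-0.006,1],[0,0,0,-0.03,0,0,1],[0,0,0,-0.03,0,0,1],[0,0,0,-0.03,0,0,1],[0,0,0,-0.03,0,0,1],[0,0,0,0,0,0,1],[0,0,0,0,0,0,1]]'
python3 -m inch '[[0,0,0,-0.02,0,0,1],[0,0,0,-0.02,0,0,1],[0,0,0,0,0,0,1],[0,0,0,0,0,0,1]]'
python3 - <<'E'
from h import *
plan([.578,.2945,.077],np.pi/2-.247)
shot('wrist','w6')
E
```

```text
clock: 11.1
tcp_pos: [0.577, 0.289, 0.0771]
orientation: [0.0, 0.788, 0.615, 0.001]
wrist_force: [1.0, 2.8, 5.8]
finger_gap: 0.0232
clock: 11.5
tcp_pos: [0.5765, 0.2871, 0.0771]
orientation: [0.0, 0.788, 0.615, 0.001]
wrist_force: [1.0, 2.0, 5.5]
finger_gap: 0.0231
clock 11.5 tcp [0.5765 0.2871 0.0771] yaw 75.98 tilt [0.0016 0.0007] F [0.97 2.05 5.53] T [ 0.427 -0.071  0.007] gap 0.0231
shift units total [ 0.15  -0.006  0.003]
turn units total [ 0.01  -0.008  0.016] shift after turn [ 0.15  -0.006  0.002]
```

View pics/w6.png

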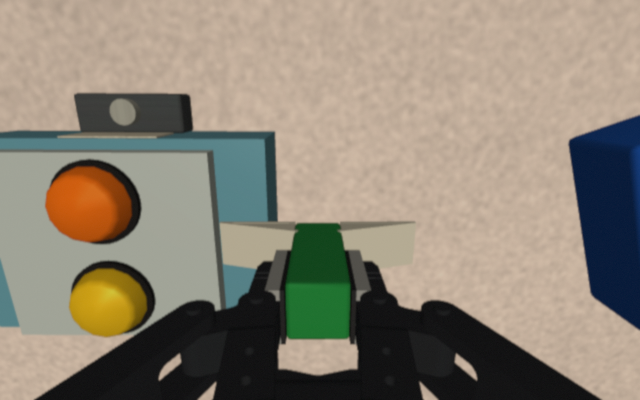

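```bash
for k in 1; do python3 -m inch '[[0,0,0,-0.02,0,0,1],[0,0,0,-0.02,0,0,1],[0,0,0,0,0,0,1],[0,0,0,0,0,0,1]]'; done
python3 -m inch '[[0,0,0,-0.02,0,0,1],[0,0,0,0,0,0,1],[0,0,0,0,0,0,1]]'
python3 -m inch '[[0,0,0,-0.02,0,0,1],[0,0,0,0,0,0,1],[0,0,0,0,0,0,1]]'
python3 -m inch '[[0,0,0,-0.02,0,0,1],[0,0,0,0,0,0,1],[0,0,0,0,0,0,1]]'
```

```text
clock: 11.95
tcp_pos: [0.576, 0.2853, 0.0771]
orientation: [0.0, 0.788, 0.616, 0.001]
wrist_force: [0.3, 2.4, 5.5]
finger_gap: 0.0235
clock: 12.25
tcp_pos: [0.5757, 0.2843, 0.0771]
orientation: [0.0, 0.788, 0.615, 0.001]
wrist_force: [0.2, 2.3, 5.7]
finger_gap: 0.0236
clock: 12.55
tcp_pos: [0.5755, 0.2833, 0.0771]
orientation: [0.0, 0.788, 0.616, 0.001]
wrist_force: [0.7, 3.0, 5.4]
finger_gap: 0.0232
clock: 12.85
tcp_pos: [0.5753, 0.2823, 0.0771]
orientation: [0.0, 0.788, 0.616, 0.001]
wrist_force: [0.0, 3.3, 4.6]
finger_gap: 0.0228
```

```bash
python3 -m inch '[[0,0,0,-0.02,0,0,1],[0,0,0,0,0,0,1],[0,0,0,0,0,0,1]]'
python3 -m inch '[[0,0,0,-0.02,0,0,1],[0,0,0,0,0,0,1],[0,0,0,0,0,0,1]]'
python3 -m inch '[[0,0,0,-0.02,0,0,1],[0,0,0,0,0,0,1],[0,0,0,0,0,0,1]]'
python3 -m inch '[[0,0,0,-0.02,0,0,1],[0,0,0,0,0,0,1],[0,0,0,0,0,0,1]]'
python3 - <<'E'
from h import *
plan([.578,.2945,.077],np.pi/2-.247)
E
```

```text
clock: 13.15
tcp_pos: [0.5751, 0.2818, 0.0771]
orientation: [-0.0, 0.788, 0.616, 0.001]
wrist_force: [0.9, 4.7, 5.0]
finger_gap: 0.0233
clock: 13.45
tcp_pos: [0.5751, 0.2814, 0.0773]
orientation: [-0.0, 0.788, 0.616, 0.002]
wrist_force: [0.8, 5.4, 5.6]
finger_gap: 0.0233
clock: 13.75
tcp_pos: [0.575, 0.2811, 0.0773]
orientation: [-0.001, 0.788, 0.616, 0.002]
wrist_force: [1.2, 8.1, 4.8]
finger_gap: 0.0234
clock: 14.05
tcp_pos: [0.5749, 0.2807, 0.0774]
orientation: [-0.001, 0.788, 0.616, 0.003]
wrist_force: [2.2, 9.9, 3.1]
finger_gap: 0.0232
clock 14.05 tcp [0.5749 0.2807 0.0774] yaw 76.05 tilt [0.003  0.0051] F [2.21 9.91 3.13] T [ 1.913 -0.47  -0.073] gap 0.0232
shift units total [ 0.284 -0.007  0.009]
turn units total [ 0.012 -0.041  0.025] shift after turn [ 0.284 -0.008  0.008]
```

```bash
python3 -m inch '[[0,0,0,-0.02,0,-0.004,1],[0,0,0,0,0,0,1],[0,0,0,0,0,0,1]]'
python3 -m inch '[[0,0,0,-0.02,0,0,1],[0,0,0,0,0,0,1],[0,0,0,0,0,0,1]]'
python3 - <<'E'
from h import *
plan([.578,.2945,.077],np.pi/2-.247)
E
```

```text
clock: 14.35
tcp_pos: [0.5747, 0.2796, 0.0774]
orientation: [-0.001, 0.788, 0.616, 0.003]
wrist_force: [1.9, 9.0, 2.5]
finger_gap: 0.0231
clock: 14.65
tcp_pos: [0.5744, 0.2787, 0.0775]
orientation: [-0.001, 0.788, 0.616, 0.003]
wrist_force: [2.4, 9.5, 3.2]
finger_gap: 0.023
clock 14.65 tcp [0.5744 0.2787 0.0775] yaw 76.05 tilt [0.0029 0.005 ] F [2.4  9.52 3.18] T [ 1.89 -0.49 -0.02] gap 0.023
shift units total [ 0.324 -0.007  0.011]
turn units total [ 0.012 -0.04   0.025] shift after turn [ 0.324 -0.008  0.009]
```

```bash
python3 -m inch '[[0,0,0,-0.02,0,0,1],[0,0,0,-0.02,0,0,1],[0,0,0,0,0,0,1],[0,0,0,0,0,0,1]]'
python3 -m inch '[[0,0,0,-0.02,0,0,1],[0,0,0,-0.02,0,0,1],[0,0,0,0,0,0,1],[0,0,0,0,0,0,1]]'
python3 -m inch '[[0,0,0,-0.02,0,0,1],[0,0,0,-0.02,0,0,1],[0,0,0,0,0,0,1],[0,0,0,0,0,0,1]]'
python3 - <<'E'
from h import *
plan([.578,.2945,.077],np.pi/2-.247)
for n in('wrist','scene'): shot(n,n[0]+'7')
im=cv2.imread('pics/s7.png');cv2.imwrite('pics/s7z.png',cv2.resize(im[190:330,370:530],None,fx=5,fy=4,interpolation=cv2.INTER_CUBIC))
E
```

```text
clock: 15.05
tcp_pos: [0.5739, 0.2767, 0.0774]
orientation: [-0.001, 0.788, 0.616, 0.003]
wrist_force: [2.5, 9.1, 3.7]
finger_gap: 0.0231
clock: 15.45
tcp_pos: [0.5735, 0.2747, 0.0774]
orientation: [-0.001, 0.788, 0.616, 0.003]
wrist_force: [0.6, 9.5, 3.1]
finger_gap: 0.0232
clock: 15.85
tcp_pos: [0.573, 0.2727, 0.0774]
orientation: [-0.001, 0.788, 0.616, 0.003]
wrist_force: [1.5, 8.5, 3.9]
finger_gap: 0.0232
clock 15.85 tcp [0.573  0.2727 0.0774] yaw 76.04 tilt [0.0028 0.0048] F [1.55 8.48 3.87] T [ 1.832 -0.475  0.046] gap 0.0232
shift units total [ 0.447 -0.007  0.01 ]
turn units total [ 0.011 -0.038  0.024] shift after turn [ 0.447 -0.009  0.008]
```

View pics/w7.png

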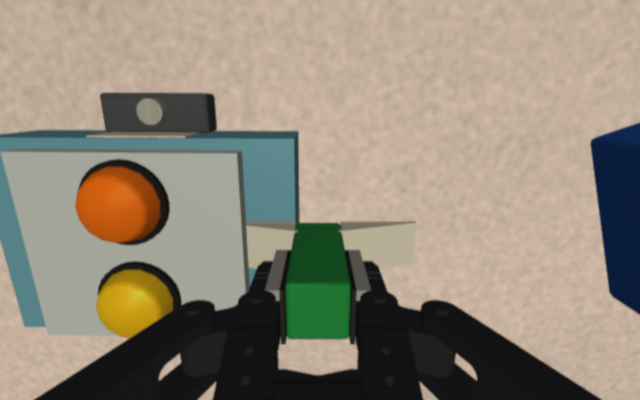

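View pics/s7z.png

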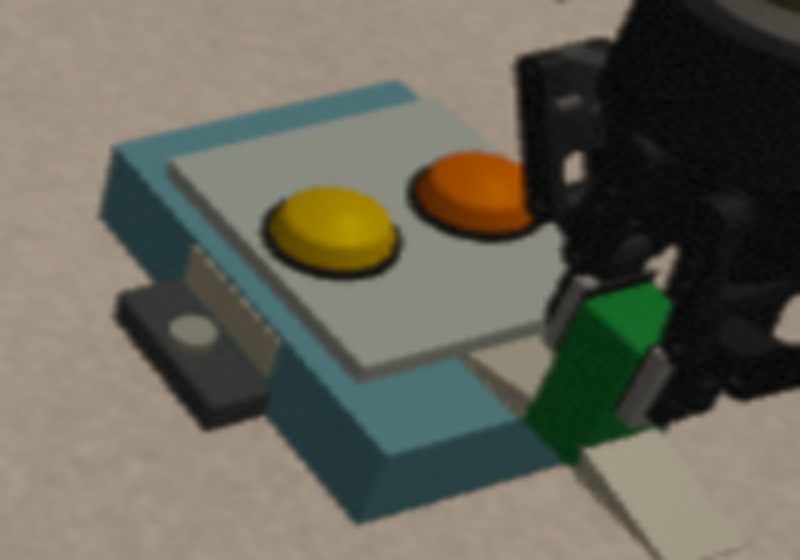

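The left edge has lifted about 2.5 mm at a push of about 9 N; the scene view shows the seam opening around (460,365) in the crop. I'll withdraw, lift and cross to the right.

```bash
python3 -m inch '[[0,0,0,0.06,0,0,1],[0,0,0,0.1,0,0,1],[0,0,0,0.15,0,0,1],[0,0,0,0.2,0,0,1],[0,0,0,0.2,0,0,1],[0,0,0,0,0,0,1],[0,0,0,0,0,-0.2,1],[0,0,0,0,0,-0.5,1],[0,0,0,0,0,-0.6,1],[0,0,0,0,0,-0.3,1],[0,0,0,0,0,0,1],[0,0,0,0,0,0,1]]'
python3 - <<'E'
from h import *
u=np.array([.2445,.9697]);h=np.array([.551,.1835])
plan([*(h-.114*u),.155],np.pi/2-.247)
E
```

```text
clock: 17.15
tcp_pos: [0.5797, 0.3043, 0.1559]
orientation: [-0.0, 0.788, 0.615, -0.001]
wrist_force: [0.5, -0.0, -1.7]
finger_gap: 0.0235
clock 17.15 tcp [0.5797 0.3043 0.1559] yaw 75.95 tilt [-0.0013 -0.0009] F [ 0.52 -0.02 -1.65] T [ 0.038  0.027 -0.014] gap 0.0235
shift units total [-4.764  0.025  0.024]
turn units total [-0.008  0.009  0.013] shift after turn [-4.764  0.034  0.018]
```

```bash
python3 -m inch '[[0,0,0,-0.3,0,0,1],[0,0,0,-0.7,0,0,1],[0,0,0,-0.7,0.03,0,1],[0,0,0,-0.7,0,0,1],[0,0,0,-0.7,0,0,1],[0,0,0,-0.7,0,0,1],[0,0,0,-0.6,0,0,1],[0,0,0,-0.36,0,0,1],[0,0,0,0,0,0,1],[0,0,0,0,0,0,1],[0,0,0,0,0,0,1],[0,0,0,0,0,0,1]]'
python3 - <<'E'
from h import *
u=np.array([.2445,.9697]);h=np.array([.551,.1835])
plan([*(h-.114*u),.079],np.pi/2-.247)
shot('wrist','w8')
E
```

```text
clock: 18.35
tcp_pos: [0.5239, 0.0745, 0.1563]
orientation: [-0.0, 0.788, 0.616, -0.0]
wrist_force: [0.0, -0.1, -1.9]
finger_gap: 0.0232
clock 18.35 tcp [0.5239 0.0745 0.1563] yaw 76.05 tilt [-0.0007  0.0001] F [ 0.01 -0.07 -1.91] T [-0.007  0.018 -0.032] gap 0.0232
shift units total [-0.033 -0.007  1.546]
turn units total [-0.005  0.001  0.025] shift after turn [-0.034 -0.008  1.546]
```

View pics/w8.png

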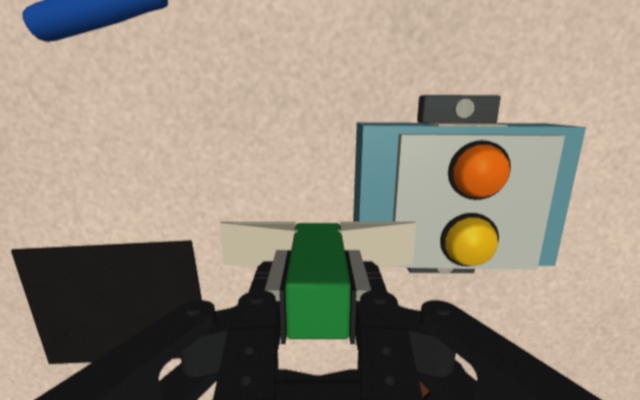

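Blade aligned with the right-hand side. Descend and touch the right ledge.

```bash
python3 -m inch '[[0,0,0,-0.03,0,0.3,1],[0,0,0,0,0,0.5,1],[0,0,0,0,0,0.4,1],[0,0,0,0,0,0.2,1],[0,0,0,0,0,0.11,1],[0,0,0,0,0,0.03,1],[0,0,0,0,0,0,1],[0,0,0,0,0,0,1],[0,0,0,0,0,0,1]]'
python3 -m inch '[[0,0,0,0,0,0.02,1],[0,0,0,0,0,0,1],[0,0,0,0,0,0,1]]'
python3 -m inch '[[0,0,0,0,0,0.016,1],[0,0,0,0,0,0,1],[0,0,0,0,0,0,1]]'
python3 - <<'E'
from h import *
u=np.array([.2445,.9697]);h=np.array([.551,.1835])
plan([*(h-.114*u),.077],np.pi/2-.247)
shot('wrist','w9')
E
```

```text
clock: 19.3
tcp_pos: [0.5243, 0.0721, 0.0806]
orientation: [0.001, 0.788, 0.615, 0.001]
wrist_force: [0.4, -0.6, -0.6]
finger_gap: 0.0233
clock: 19.6
tcp_pos: [0.5237, 0.0721, 0.0789]
orientation: [0.0, 0.788, 0.615, 0.0]
wrist_force: [0.4, -0.6, -0.1]
finger_gap: 0.0234
clock: 19.9
tcp_pos: [0.5236, 0.0721, 0.0779]
orientation: [-0.0, 0.788, 0.615, -0.0]
wrist_force: [1.7, 0.5, -1.6]
finger_gap: 0.0234
clock 19.9 tcp [0.5236 0.0721 0.0779] yaw 75.97 tilt [-0.0002 -0.0001] F [ 1.71  0.54 -1.6 ] T [ 0.022 -0.007  0.067] gap 0.0234
shift units total [ 0.014 -0.013  0.018]
turn units total [-0.001  0.001  0.016] shift after turn [ 0.014 -0.013  0.018]
```

View pics/w9.png

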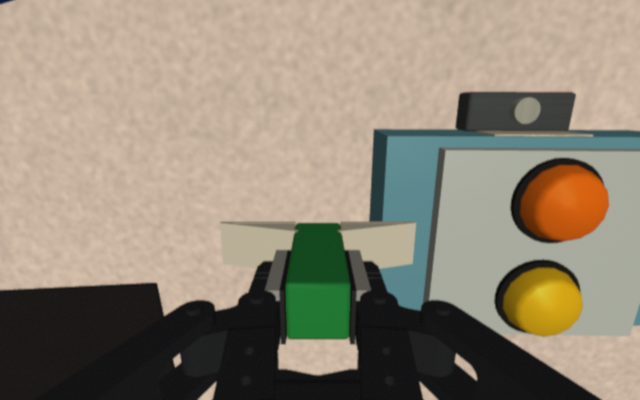

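```bash
python3 -m inch '[[0,0,0,0,0,0.016,1],[0,0,0,0,0,0.006,1],[0,0,0,0,0,0,1],[0,0,0,0,0,0,1]]'
python3 -m inch '[[0,0,0,0.03,0,0,1],[0,0,0,0.03,0,0,1],[0,0,0,0.03,0,0,1],[0,0,0,0.03,0,0,1],[0,0,0,0.03,0,0,1],[0,0,0,0.03,0,0,1],[0,0,0,0,0,0,1],[0,0,0,0,0,0,1]]'
python3 -m inch '[[0,0,0,0.02,0,0,1],[0,0,0,0.02,0,0,1],[0,0,0,0,0,0,1],[0,0,0,0,0,0,1]]'
```

```text
clock: 20.35
tcp_pos: [0.5238, 0.0721, 0.0771]
orientation: [0.0, 0.788, 0.615, 0.0]
wrist_force: [-0.6, -0.7, 1.5]
finger_gap: 0.0234
clock: 21.15
tcp_pos: [0.5261, 0.081, 0.077]
orientation: [0.0, 0.788, 0.616, 0.0]
wrist_force: [-0.2, -0.5, 3.9]
finger_gap: 0.0229
clock: 21.55
tcp_pos: [0.5265, 0.0827, 0.0771]
orientation: [0.0, 0.788, 0.615, 0.0]
wrist_force: [0.3, -3.2, 5.3]
finger_gap: 0.0231
```

```bash
python3 -m inch '[[0,0,0,0.02,0,0,1],[0,0,0,0,0,0,1],[0,0,0,0,0,0,1]]'
python3 -m inch '[[0,0,0,0.02,0,0,1],[0,0,0,0,0,0,1],[0,0,0,0,0,0,1]]'
python3 -m inch '[[0,0,0,0.02,0,0,1],[0,0,0,0,0,0,1],[0,0,0,0,0,0,1]]'
python3 -m inch '[[0,0,0,0.02,0,0,1],[0,0,0,0,0,0,1],[0,0,0,0,0,0,1]]'
python3 -m inch '[[0,0,0,0.02,0,0,1],[0,0,0,0,0,0,1],[0,0,0,0,0,0,1]]'
```

```text
clock: 21.85
tcp_pos: [0.5267, 0.0836, 0.077]
orientation: [0.0, 0.788, 0.615, 0.0]
wrist_force: [-0.4, -3.2, 5.1]
finger_gap: 0.0234
clock: 22.15
tcp_pos: [0.5269, 0.0845, 0.0771]
orientation: [0.0, 0.788, 0.615, -0.0]
wrist_force: [-0.3, -2.0, 5.0]
finger_gap: 0.0231
clock: 22.45
tcp_pos: [0.5271, 0.085, 0.0771]
orientation: [0.001, 0.788, 0.615, -0.0]
wrist_force: [-1.2, -4.5, 5.7]
finger_gap: 0.0233
clock: 22.75
tcp_pos: [0.5272, 0.0854, 0.0772]
orientation: [0.001, 0.788, 0.615, -0.001]
wrist_force: [-1.8, -6.6, 7.4]
finger_gap: 0.0232
clock: 23.05
tcp_pos: [0.5272, 0.0856, 0.0772]
orientation: [0.002, 0.789, 0.615, -0.002]
wrist_force: [-2.2, -9.1, 7.7]
finger_gap: 0.0233
```

```bash
python3 -m inch '[[0,0,0,0.02,0,-0.006,1],[0,0,0,0,0,0,1],[0,0,0,0,0,0,1]]'
python3 -m inch '[[0,0,0,0.02,0,-0.004,1],[0,0,0,0,0,0,1],[0,0,0,0,0,0,1]]'
python3 -m inch '[[0,0,0,0.02,0,0,1],[0,0,0,0.02,0,0,1],[0,0,0,0,0,0,1],[0,0,0,0,0,0,1]]'
python3 - <<'E'
from h import *
plan([.5272,.0856,.077],np.pi/2-.247)
E
```

```text
clock: 23.35
tcp_pos: [0.5273, 0.0862, 0.0773]
orientation: [0.002, 0.789, 0.615, -0.002]
wrist_force: [-2.2, -9.7, 7.1]
finger_gap: 0.0232
clock: 23.65
tcp_pos: [0.5274, 0.0872, 0.0774]
orientation: [0.002, 0.789, 0.615, -0.002]
wrist_force: [-2.5, -9.6, 5.4]
finger_gap: 0.0234
clock: 24.05
tcp_pos: [0.5278, 0.0891, 0.0774]
orientation: [0.002, 0.789, 0.615, -0.002]
wrist_force: [-2.0, -11.6, 6.0]
finger_gap: 0.023
clock 24.05 tcp [0.5278 0.0891 0.0774] yaw 75.88 tilt [-0.0014 -0.0054] F [ -2.02 -11.58   5.97] T [-2.14   0.511 -0.04 ] gap 0.023
shift units total [-0.07   0.005  0.008]
turn units total [-0.     0.04   0.004] shift after turn [-0.07   0.005  0.007]
```

```bash
python3 -m inch '[[0,0,0,0.02,0,0,1],[0,0,0,0.02,0,0,1],[0,0,0,0.02,0,0,1],[0,0,0,0,0,0,1],[0,0,0,0,0,0,1]]'
python3 -m inch '[[0,0,0,0.02,0,0,1],[0,0,0,0.02,0,0,1],[0,0,0,0.02,0,0,1],[0,0,0,0,0,0,1],[0,0,0,0,0,0,1]]'
python3 -m inch '[[0,0,0,0.02,0,0,1],[0,0,0,0.02,0,0,1],[0,0,0,0.02,0,0,1],[0,0,0,0.02,0,0,1],[0,0,0,0,0,0,1],[0,0,0,0,0,0,1]]'
python3 - <<'E'
from h import *
plan([.5272,.0856,.077],np.pi/2-.247)
for n in('wrist','scene'): shot(n,n[0]+'10')
im=cv2.imread('pics/s10.png');cv2.imwrite('pics/s10z.png',cv2.resize(im[190:330,370:530],None,fx=5,fy=4,interpolation=cv2.INTER_CUBIC))
E
```

```text
clock: 24.55
tcp_pos: [0.5285, 0.092, 0.0774]
orientation: [0.002, 0.789, 0.615, -0.002]
wrist_force: [-2.9, -10.4, 6.4]
finger_gap: 0.0233
clock: 25.05
tcp_pos: [0.5292, 0.0949, 0.0773]
orientation: [0.002, 0.789, 0.615, -0.002]
wrist_force: [-3.5, -10.9, 5.7]
finger_gap: 0.0234
clock: 25.65
tcp_pos: [0.5302, 0.0988, 0.0773]
orientation: [0.002, 0.789, 0.615, -0.002]
wrist_force: [-2.6, -10.0, 5.8]
finger_gap: 0.0233
clock 25.65 tcp [0.5302 0.0988 0.0773] yaw 75.87 tilt [-0.0015 -0.0052] F [-2.59 -9.95  5.83] T [-2.005  0.458 -0.003] gap 0.0233
shift units total [-0.271  0.006  0.008]
turn units total [-0.001  0.039  0.003] shift after turn [-0.271  0.006  0.007]
```

View pics/s10z.png

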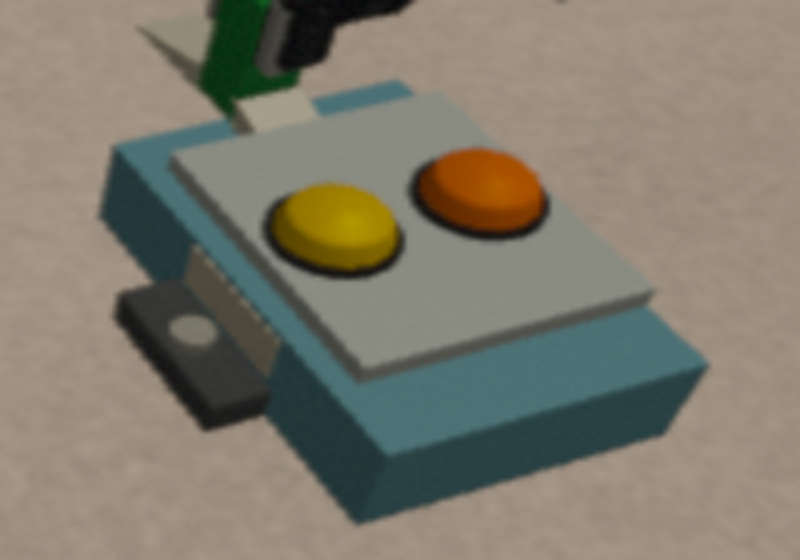

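View pics/w10.png

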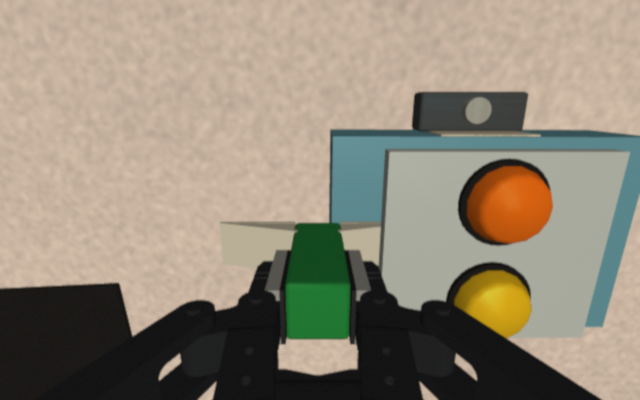

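```bash
cat > ecc.py <<'E'
from h import *
def P(L,p=(.5505,.1835,-.247)): return np.array(L)@R.from_euler('z',p[2]).as_matrix().T+[p[0],p[1],0]
def shiftof(a,b,c,w=11,h=None):
    h=h or w
    x,y=[int(round(v)) for v in c]; W=np.eye(2,3,dtype=np.float32)
    A=cv2.cvtColor(a,cv2.COLOR_BGR2LAB).astype(np.float32); B=cv2.cvtColor(b,cv2.COLOR_BGR2LAB).astype(np.float32)
    out=[]
    for ch in (0,2):
        t=A[y-h:y+h,x-w:x+w,ch]; i=B[y-h-8:y+h+8,x-w-8:x+w+8,ch]
        W=np.array([[1,0,8],[0,1,8]],np.float32)
        try:
            cc,W=cv2.findTransformECC(t.copy(),i.copy(),W,cv2.MOTION_TRANSLATION,(3,200,1e-5),None,3); out.append((W[:,2]-8,cc))
        except cv2.error as e: out.append(None)
    return out
def lifts(f,n='scene',ref='scene0'):
    a=cv2.imread(f'pics/{ref}.png');b=cv2.imread(f'pics/{f}.png')
    # bowls at y=0 (mid), x about +-.021
    J=lambda pt: (proj(n,P([pt]))-proj(n,P([np.array(pt)-[0,0,.001]])))[0]
    for nm,c in (('yellow',(436,247)),('orange',(466,239))):
        print(nm,shiftof(a,b,c),'px/mm',J((0,0,.07)).round(3))
    for nm,pt in (('edgeL',(0.01,.055,.0535)),('cornL+',(.05,.055,.0535)),('cornL-',(-.05,.055,.0535)),('cornR+',(.05,-.055,.0535)),('cornR-',(-.05,-.055,.0535)),):
        c=proj(n,P([pt]))[0]; print(nm,c.round(1),shiftof(a,b,c,9),'px/mm',J(pt).round(3))
    # fixed reference
    c=proj(n,P([(-.055,.08,.02)]))[0]; print('ref housing corner',shiftof(a,b,proj(n,P([(.055,.08,.03)]))[0],9))
E
python3 -c "
from ecc import *
lifts('s10')"
```

```text
yellow [(array([ 0.49769783, -1.6268864 ], dtype=float32), 0.9956985942175703), (array([ 0.41035175, -1.4625931 ], dtype=float32), 0.9952768120814752)] px/mm [ 0.143 -0.446]
orange [(array([ 0.5951662, -1.6542869], dtype=float32), 0.9932804751169056), (array([ 0.48575497, -1.309392  ], dtype=float32), 0.9938448514328586)] px/mm [ 0.143 -0.446]
edgeL [464.4 277.2] [(array([ 0.08429146, -0.9236345 ], dtype=float32), 0.9995025393601883), (array([ 0.7185869, -1.2977972], dtype=float32), 0.9987754853989506)] px/mm [ 0.165 -0.427]
cornL+ [440.6 285.4] [(array([ 0.01143551, -1.0198236 ], dtype=float32), 0.985398236444075), (array([ 0.27872467, -1.1757369 ], dtype=float32), 0.9976117809755852)] px/mm [ 0.141 -0.426]
cornL- [498.5 265.5] [(array([-0.2138834, -0.7634258], dtype=float32), 0.9933977761018742), (array([-0.5748458, -0.797627 ], dtype=float32), 0.996820832275171)] px/mm [ 0.198 -0.429]
cornR+ [402.3 232.1] [(array([ 0.61495876, -0.5570626 ], dtype=float32), 0.969483758838554), (array([ 0.9633913, -0.6991315], dtype=float32), 0.9462950643117586)] px/mm [ 0.086 -0.432]
cornR- [455.4 216.5] [(array([-0.53443813, -0.65181875], dtype=float32), 0.9764835124386915), (array([-0.38855362, -0.5337095 ], dtype=float32), 0.9668310877892284)] px/mm [ 0.134 -0.43 ]
ref housing corner [(array([-0.10771418, -0.19794321], dtype=float32), 0.9928312558961827), (array([-0.07337379, -0.3533268 ], dtype=float32), 0.9908571134796034)]
```

Bowl displacement implies about 3.4 mm at mid-cover, which matches L≈2.6 and R≈4. Push the right another 3 mm.

```bash
python3 -m inch '[[0,0,0,0.02,0,0,1],[0,0,0,0.02,0,0,1],[0,0,0,0.02,0,0,1],[0,0,0,0,0,0,1],[0,0,0,0,0,0,1]]'
python3 -m inch '[[0,0,0,-0.06,0,0,1],[0,0,0,-0.1,0,0,1],[0,0,0,-0.2,0,0,1],[0,0,0,-0.3,0,0,1],[0,0,0,-0.3,0,0,1],[0,0,0,-0.1,0,0,1],[0,0,0,0,0,-0.2,1],[0,0,0,0,0,-0.5,1],[0,0,0,0,0,-0.6,1],[0,0,0,0,0,-0.35,1],[0,0,0,0,0,0,1],[0,0,0,0,0,0,1]]'
python3 - <<'E'
from ecc import *
u=np.array([.2445,.9697]);h=np.array([.551,.1835])
plan([*(h+.113*u),.157],np.pi/2-.247)
shot('scene','s11');lifts('s11')
E
```

```text
clock: 26.25
tcp_pos: [0.5309, 0.1017, 0.0773]
orientation: [0.002, 0.789, 0.615, -0.002]
wrist_force: [-2.9, -10.6, 5.4]
finger_gap: 0.0234
clock: 27.45
tcp_pos: [0.5189, 0.0528, 0.16]
orientation: [0.0, 0.788, 0.616, 0.0]
wrist_force: [0.4, 0.3, -2.3]
finger_gap: 0.023
clock 27.45 tcp [0.5189 0.0528 0.16  ] yaw 75.98 tilt [ 0.0007 -0.0001] F [ 0.43  0.29 -2.3 ] T [ 0.003  0.024 -0.011] gap 0.023
shift units total [ 4.951 -0.005  0.06 ]
turn units total [ 0.005 -0.001  0.017] shift after turn [ 4.951 -0.017  0.06 ]
yellow [(array([ 0.61838245, -1.7842069 ], dtype=float32), 0.9954862682794022), (array([ 0.52573967, -1.6080489 ], dtype=float32), 0.9957168757757776)] px/mm [ 0.143 -0.446]
orange [(array([ 0.68973446, -1.735323  ], dtype=float32), 0.9934493600688243), (array([ 0.612998 , -1.4673991], dtype=float32), 0.9935257895881372)] px/mm [ 0.143 -0.446]
edgeL [464.4 277.2] [(array([-0.02312851, -0.82097816], dtype=float32), 0.9995017431761029), (array([ 7.015938, -3.54803 ], dtype=float32), 0.9986472991319602)] px/mm [ 0.165 -0.427]
cornL+ [440.6 285.4] [(array([ 0.04378986, -1.020
[... 159 characters left out ...]
 [(array([-0.16837168, -0.7559514 ], dtype=float32), 0.9931024709211346), (array([-0.56499386, -0.7833743 ], dtype=float32), 0.996563403121156)] px/mm [ 0.198 -0.429]
cornR+ [402.3 232.1] [(array([ 0.7284126 , -0.67553806], dtype=float32), 0.9575136236050402), (array([ 1.1865797, -0.8467355], dtype=float32), 0.9339927433971094)] px/mm [ 0.086 -0.432]
cornR- [455.4 216.5] [(array([-0.6131711, -0.7636347], dtype=float32), 0.9658231758271886), (array([-0.37884378, -0.6749935 ], dtype=float32), 0.9542181799237024)] px/mm [ 0.134 -0.43 ]
ref housing corner [(array([-0.09342241, -0.23026419], dtype=float32), 0.9929472307229443), (array([-0.0861249, -0.3046775], dtype=float32), 0.9909363828494029)]
```

```bash
python3 -m inch '[[0,0,0,0.35,0,0,1],[0,0,0,0.7,0,0,1],[0,0,0,0.7,0,0,1],[0,0,0,0.7,0,0,1],[0,0,0,0.7,0,0,1],[0,0,0,0.7,0,0,1],[0,0,0,0.7,0,0,1],[0,0,0,0.4,0,0,1],[0,0,0,0,0,0,1],[0,0,0,0,0,0,1],[0,0,0,0,0,0,1],[0,0,0,0,0,0,1]]'
python3 - <<'E'
from ecc import *
u=np.array([.2445,.9697]);h=np.array([.551,.1835])
plan([*(h+.113*u),.079],np.pi/2-.247)
E
```

```text
clock: 28.7
tcp_pos: [0.5785, 0.2917, 0.1596]
orientation: [-0.0, 0.789, 0.615, -0.0]
wrist_force: [-0.2, -0.7, -0.8]
finger_gap: 0.0228
clock 28.7 tcp [0.5785 0.2917 0.1596] yaw 75.9 tilt [-0.0008 -0.0005] F [-0.22 -0.65 -0.85] T [ 0.023  0.036 -0.001] gap 0.0228
shift units total [ 0.028 -0.003  1.612]
turn units total [-0.004  0.005  0.007] shift after turn [ 0.027 -0.004  1.612]
```

```bash
python3 -m inch '[[0,0,0,0.02,0,0.3,1],[0,0,0,0,0,0.5,1],[0,0,0,0,0,0.4,1],[0,0,0,0,0,0.3,1],[0,0,0,0,0,0.1,1],[0,0,0,0,0,0,1],[0,0,0,0,0,0,1],[0,0,0,0,0,0,1]]'
python3 -m inch '[[0,0,0,0,0,0.03,1],[0,0,0,0,0,0.02,1],[0,0,0,0,0,0.01,1],[0,0,0,0,0,0,1],[0,0,0,0,0,0,1]]'
```

```text
clock: 29.5
tcp_pos: [0.5799, 0.2939, 0.0812]
orientation: [0.0, 0.788, 0.615, 0.001]
wrist_force: [0.3, 0.2, -1.6]
finger_gap: 0.0232
clock: 30.0
tcp_pos: [0.5791, 0.2939, 0.0771]
orientation: [0.0, 0.788, 0.616, 0.0]
wrist_force: [0.0, -0.2, 1.0]
finger_gap: 0.0232
```

```bash
python3 -m inch '[[0,0,0,-0.03,0,0,1],[0,0,0,-0.04,0,0,1],[0,0,0,-0.04,0,0,1],[0,0,0,-0.04,0,0,1],[0,0,0,-0.04,0,0,1],[0,0,0,-0.04,0,0,1],[0,0,0,-0.04,0,0,1],[0,0,0,-0.04,0,0,1],[0,0,0,0,0,0,1],[0,0,0,0,0,0,1]]'
python3 -m inch '[[0,0,0,-0.02,0,0,1],[0,0,0,-0.02,0,0,1],[0,0,0,-0.02,0,0,1],[0,0,0,0,0,0,1],[0,0,0,0,0,0,1]]'
python3 -m inch '[[0,0,0,-0.02,0,0,1],[0,0,0,-0.02,0,0,1],[0,0,0,0,0,0,1],[0,0,0,0,0,0,1]]'
python3 -m inch '[[0,0,0,-0.02,0,0,1],[0,0,0,-0.02,0,0,1],[0,0,0,0,0,0,1],[0,0,0,0,0,0,1]]'
```

```text
clock: 31.0
tcp_pos: [0.5754, 0.2785, 0.0771]
orientation: [0.0, 0.788, 0.615, -0.0]
wrist_force: [0.2, -0.2, 5.1]
finger_gap: 0.0231
clock: 31.5
tcp_pos: [0.5747, 0.276, 0.0771]
orientation: [0.0, 0.788, 0.616, 0.0]
wrist_force: [0.2, 1.8, 6.2]
finger_gap: 0.0231
clock: 31.9
tcp_pos: [0.5743, 0.2741, 0.0771]
orientation: [0.0, 0.788, 0.616, 0.0]
wrist_force: [1.1, 2.8, 5.3]
finger_gap: 0.0233
clock: 32.3
tcp_pos: [0.574, 0.2728, 0.0772]
orientation: [-0.0, 0.788, 0.616, 0.001]
wrist_force: [0.9, 5.2, 3.6]
finger_gap: 0.0229
```

```bash
python3 -m inch '[[0,0,0,-0.02,0,0,1],[0,0,0,-0.02,0,0,1],[0,0,0,-0.02,0,0,1],[0,0,0,0,0,0,1],[0,0,0,0,0,0,1]]'
python3 -m inch '[[0,0,0,-0.02,0,0,1],[0,0,0,-0.02,0,0,1],[0,0,0,-0.02,0,0,1],[0,0,0,-0.02,0,0,1],[0,0,0,0,0,0,1],[0,0,0,0,0,0,1]]'
python3 -m inch '[[0,0,0,-0.02,0,0,1],[0,0,0,-0.02,0,0,1],[0,0,0,-0.02,0,0,1],[0,0,0,-0.02,0,0,1],[0,0,0,0,0,0,1],[0,0,0,0,0,0,1]]'
python3 -c "
from h import *
plan([.5690,.2571,.077],np.pi/2-.247)"
```

```text
clock: 32.8
tcp_pos: [0.5737, 0.2713, 0.0774]
orientation: [-0.001, 0.788, 0.616, 0.002]
wrist_force: [2.1, 9.2, 3.3]
finger_gap: 0.0233
clock: 33.4
tcp_pos: [0.5728, 0.2674, 0.0773]
orientation: [-0.001, 0.788, 0.616, 0.002]
wrist_force: [0.3, 9.0, 4.0]
finger_gap: 0.0232
clock: 34.0
tcp_pos: [0.5719, 0.2635, 0.0773]
orientation: [-0.001, 0.788, 0.616, 0.002]
wrist_force: [1.9, 9.5, 4.1]
finger_gap: 0.0232
clock 34.0 tcp [0.5719 0.2635 0.0773] yaw 76.05 tilt [0.0021 0.0042] F [1.93 9.51 4.15] T [ 1.752 -0.439 -0.006] gap 0.0232
shift units total [-0.138 -0.025  0.006]
turn units total [ 0.008 -0.033  0.025] shift after turn [-0.138 -0.025  0.007]
```

```bash
python3 -m inch '[[0,0,0,-0.02,0,0,1],[0,0,0,-0.02,0,0,1],[0,0,0,-0.02,0,0,1],[0,0,0,-0.02,0,0,1],[0,0,0,0,0,0,1],[0,0,0,0,0,0,1]]'
python3 -m inch '[[0,0,0,-0.02,0,0,1],[0,0,0,-0.02,0,0,1],[0,0,0,-0.02,0,0,1],[0,0,0,0,0,0,1],[0,0,0,0,0,0,1]]'
python3 - <<'E'
from ecc import *
plan([.5690,.2571,.077],np.pi/2-.247)
shot('scene','s12');shot('wrist','w12');lifts('s12')
im=cv2.imread('pics/s12.png');cv2.imwrite('pics/s12z.png',cv2.resize(im[190:330,370:530],None,fx=5,fy=4,interpolation=cv2.INTER_CUBIC))
E
```

```text
clock: 34.6
tcp_pos: [0.5709, 0.2596, 0.0773]
orientation: [-0.001, 0.788, 0.616, 0.002]
wrist_force: [2.5, 8.5, 3.2]
finger_gap: 0.024
clock: 35.1
tcp_pos: [0.5702, 0.2566, 0.0773]
orientation: [-0.001, 0.788, 0.616, 0.002]
wrist_force: [2.3, 8.4, 2.6]
finger_gap: 0.023
clock 35.1 tcp [0.5702 0.2566 0.0773] yaw 76.04 tilt [0.0021 0.004 ] F [2.27 8.43 2.58] T [ 1.727 -0.457 -0.002] gap 0.023
shift units total [ 0.004 -0.025  0.006]
turn units total [ 0.007 -0.031  0.025] shift after turn [ 0.004 -0.025  0.006]
yellow [(array([ 0.553772, -3.39259 ], dtype=float32), 0.993639763626067), (array([ 0.44065  , -3.1339383], dtype=float32), 0.9937840181884913)] px/mm [ 0.143 -0.446]
orange [None, (array([-3.510088 , -0.4206314], dtype=float32), 0.7252656934595304)] px/mm [ 0.143 -0.446]
edgeL [464.4 277.2] [(array([-12.981799 ,   1.3223801], dtype=float32), 0.9979823568411782), None] px/mm [ 0.165 -0.427]
cornL+ [440.6 285.4] [(array([-0.21199083, -3.3298783 ], dtype=float32), 0.9000975352809006), (array([ 0.7420502, -3.0931053], dtype=float32), 0.994855742266522)] px/mm [ 0.141 -0.426]
cornL- [498.5 265.5] [None, None] px/mm [ 0.198 -0.429]
cornR+ [402.3 232.1] [(array([ 0.750515 , -0.8356571], dtype=float32), 0.9437450658733421), (array([ 1.2017307 , -0.94660234], dtype=float32), 0.903926583387462)] px/mm [ 0.086 -0.432]
cornR- [455.4 216.5] [(array([-0.88970757, -0.95225525], dtype=float32), 0.9383340730616573), (array([-0.6668954 , -0.91846085], dtype=float32), 0.9228880315295835)] px/mm [ 0.134 -0.43 ]
ref housing corner [(array([-0.09433603, -0.22637796], dtype=float32), 0.9932334388086134), (array([-0.1200428 , -0.29181242], dtype=float32), 0.9903392979384361)]
```

View pics/s12z.png

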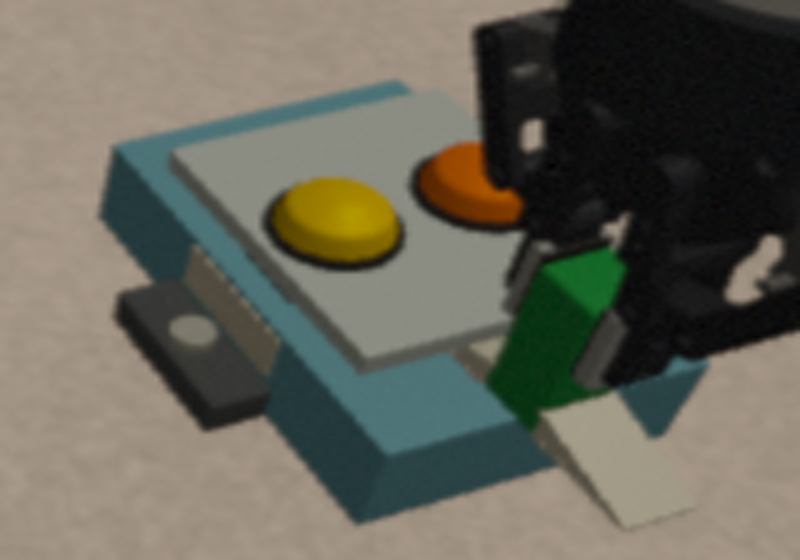

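View pics/w12.png

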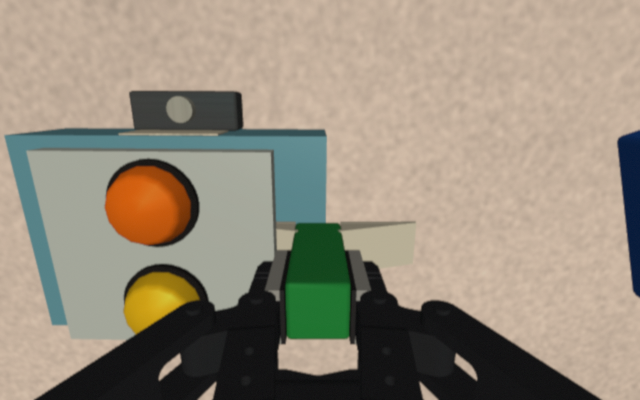

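Run:
```python
from h import *
for f in('scene0','s5','s7','s10','s11','s12'):
    im=cv2.imread(f'pics/{f}.png').astype(float); 
    r=im[225:270,415:455]; sat=np.clip((r[:,:,1]-r[:,:,0])/(r[:,:,1]+1),0,1)
    w=np.clip((sat-.4)/.3,0,1); yy,xx=np.mgrid[225:270,415:455]
    print(f,'yellow',(w*xx).sum()/w.sum(),(w*yy).sum()/w.sum(),w.sum())
    r=im[220:260,448:486]; hsv=np.clip((r[:,:,2]-r[:,:,1])/(r[:,:,2]+1),0,1); w=np.clip((hsv-.3)/.2,0,1);yy,xx=np.mgrid[220:260,448:486]
    print('   orange',(w*xx).sum()/w.sum(),(w*yy).sum()/w.sum(),w.sum())
```

```text
scene0 yellow 436.7716396459989 247.772409433296 432.77652660238385
   orange 465.3949799612467 239.0175088370098 399.96399687838954
s5 yellow 436.7387886781097 247.81549722176513 430.8383744508751
   orange 465.416286277436 239.00798318934304 394.36923841192515
s7 yellow 436.68038598804213 247.03007813120243 427.2554254177907
   orange 465.10295322267535 238.08057979332875 377.7055521266934
s10 yellow 437.0479743741557 246.5246401312127 430.5464031544029
   orange 466.01573669670455 237.57961840328116 399.9884357162076
s11 yellow 437.12460476561773 246.3736920921209 431.6025409779945
   orange 466.1320672912103 237.42299447579674 401.39548188405195
s12 yellow 437.12380403934026 244.82537132655168 424.1094984617255
   orange 463.68439635151344 236.5239990209189 288.04890776709726
```

```bash
cat > lr.py <<'E'
from ecc import *
def cov(pt,L,Rr):
    """pt in housing coords (seated) -> after raising left edge L, right edge Rr (m)"""
    pt=np.array(pt,float)
    th=L/.110; a=np.array([0,-.055,.0485]); q=pt-a; q=R.from_rotvec([th,0,0]).apply(q)+a
    th=-Rr/.110; a=np.array([0,.055,.0485]); q=R.from_rotvec([th,0,0]).apply(q-a)+a
    return q
if __name__=='__main__':
    for L,Rr in((2.5,0),(3,0),(2.5,4),(2.5,4.75),(3,5),(7.35,4.75),(8,5),(8.5,5.5)):
        for x in (.0215,-.0215):
            p=(x,0,.0675); print(L,Rr,x,(proj('scene',P([cov(p,L/1e3,Rr/1e3)]))-proj('scene',P([p])))[0].round(2),end=' ')
        print()
E
python3 lr.py
```

```text
2.5 0 0.0215 [-0.   -0.76] 2.5 0 -0.0215 [ 0.02 -0.76] 
3 0 0.0215 [-0.   -0.92] 3 0 -0.0215 [ 0.02 -0.91] 
2.5 4 0.0215 [ 0.55 -1.29] 2.5 4 -0.0215 [ 0.63 -1.3 ] 
2.5 4.75 0.0215 [ 0.65 -1.39] 2.5 4.75 -0.0215 [ 0.74 -1.4 ] 
3 5 0.0215 [ 0.69 -1.57] 3 5 -0.0215 [ 0.79 -1.58] 
7.35 4.75 0.0215 [ 0.66 -2.87] 7.35 4.75 -0.0215 [ 0.79 -2.87] 
8 5 0.0215 [ 0.69 -3.1 ] 8 5 -0.0215 [ 0.84 -3.1 ] 
8.5 5.5 0.0215 [ 0.77 -3.32] 8.5 5.5 -0.0215 [ 0.92 -3.31]
```

Accounting for tilt, the bowl centroids give L≈2.5 (s7), R≈4.75–5 (s11) and L≈7.5 now. All of these match the kinematic estimates, so I'll withdraw and finish the right side.

```bash
python3 -m inch '[[0,0,0,0.06,0,0,1],[0,0,0,0.1,0,0,1],[0,0,0,0.2,0,0,1],[0,0,0,0.3,0,0,1],[0,0,0,0.3,0,0,1],[0,0,0,0.1,0,0,1],[0,0,0,0,0,-0.2,1],[0,0,0,0,0,-0.5,1],[0,0,0,0,0,-0.6,1],[0,0,0,0,0,-0.35,1],[0,0,0,0,0,0,1],[0,0,0,0,0,0,1]]'
python3 - <<'E'
from ecc import *
u=np.array([.2445,.9697]);h=np.array([.551,.1835])
plan([*(h-.114*u),.16],np.pi/2-.247)
E
```

```text
clock: 36.4
tcp_pos: [0.5815, 0.3053, 0.1585]
orientation: [-0.0, 0.788, 0.615, -0.001]
wrist_force: [-0.2, -0.1, -1.4]
finger_gap: 0.0231
clock 36.4 tcp [0.5815 0.3053 0.1585] yaw 75.95 tilt [-0.0014 -0.0009] F [-0.16 -0.1  -1.4 ] T [-0.016  0.013 -0.019] gap 0.0231
shift units total [-4.792 -0.005 -0.025]
turn units total [-0.008  0.009  0.013] shift after turn [-4.792e+00  4.000e-03 -3.100e-02]
```

```bash
python3 -m inch '[[0,0,0,-0.3,0,0,1],[0,0,0,-0.7,0,0,1],[0,0,0,-0.7,0,0,1],[0,0,0,-0.7,0,0,1],[0,0,0,-0.7,0,0,1],[0,0,0,-0.7,0,0,1],[0,0,0,-0.6,0,0,1],[0,0,0,-0.42,0,0,1],[0,0,0,0,0,0,1],[0,0,0,0,0,0,1],[0,0,0,0,0,0,1],[0,0,0,0,0,0,1]]'
python3 - <<'E'
from ecc import *
u=np.array([.2445,.9697]);h=np.array([.551,.1835])
plan([*(h-.114*u),.079],np.pi/2-.247)
E
```

```text
clock: 37.6
tcp_pos: [0.5236, 0.073, 0.1589]
orientation: [-0.0, 0.788, 0.616, -0.0]
wrist_force: [-0.5, 0.5, -0.6]
finger_gap: 0.023
clock 37.6 tcp [0.5236 0.073  0.1589] yaw 76.05 tilt [-0.0007  0.0001] F [-0.48  0.45 -0.62] T [0.055 0.015 0.011] gap 0.023
shift units total [-0.003 -0.007  1.597]
turn units total [-0.005  0.001  0.025] shift after turn [-0.003 -0.008  1.597]
```

```bash
python3 -m inch '[[0,0,0,0,0,0.3,1],[0,0,0,0,0,0.5,1],[0,0,0,0,0,0.4,1],[0,0,0,0,0,0.3,1],[0,0,0,0,0,0.1,1],[0,0,0,0,0,0,1],[0,0,0,0,0,0,1],[0,0,0,0,0,0,1]]'
python3 -m inch '[[0,0,0,0,0,0.02,1],[0,0,0,0,0,0.02,1],[0,0,0,0,0,0.006,1],[0,0,0,0,0,0,1],[0,0,0,0,0,0,1]]'
```

```text
clock: 38.4
tcp_pos: [0.5245, 0.0723, 0.0804]
orientation: [0.001, 0.788, 0.616, 0.001]
wrist_force: [0.0, -0.4, -0.8]
finger_gap: 0.0234
clock: 38.9
tcp_pos: [0.5236, 0.0721, 0.0771]
orientation: [0.0, 0.788, 0.615, -0.0]
wrist_force: [0.3, 0.9, -0.5]
finger_gap: 0.0232
```

```bash
python3 -m inch '[[0,0,0,0.03,0,0.006,1],[0,0,0,0.04,0,0,1],[0,0,0,0.05,0,0,1],[0,0,0,0.05,0,0,1],[0,0,0,0.05,0,0,1],[0,0,0,0.05,0,0,1],[0,0,0,0.05,0,0,1],[0,0,0,0.05,0,0,1],[0,0,0,0.05,0,0,1],[0,0,0,0.05,0,0,1],[0,0,0,0,0,0,1],[0,0,0,0,0,0,1]]'
python3 -m inch '[[0,0,0,0.02,0,0,1],[0,0,0,0.02,0,0,1],[0,0,0,0.02,0,0,1],[0,0,0,0,0,0,1],[0,0,0,0,0,0,1]]'
python3 -m inch '[[0,0,0,0.02,0,0,1],[0,0,0,0.02,0,0,1],[0,0,0,0.02,0,0,1],[0,0,0,0,0,0,1],[0,0,0,0,0,0,1]]'
python3 -m inch '[[0,0,0,0.02,0,0,1],[0,0,0,0.02,0,0,1],[0,0,0,0.02,0,0,1],[0,0,0,0,0,0,1],[0,0,0,0,0,0,1]]'
python3 -c "
from h import *
s=env.get_state()['tcp_pos'];print((s[0]-.55)*.2445+(s[1]-.183)*.9697)"
```

```text
clock: 40.1
tcp_pos: [0.5297, 0.0953, 0.0771]
orientation: [0.0, 0.788, 0.616, 0.0]
wrist_force: [-0.7, -0.8, 5.5]
finger_gap: 0.0233
clock: 40.6
tcp_pos: [0.5303, 0.0978, 0.0771]
orientation: [0.0, 0.788, 0.615, 0.0]
wrist_force: [-1.3, -2.9, 6.0]
finger_gap: 0.0233
clock: 41.1
tcp_pos: [0.531, 0.1006, 0.0771]
orientation: [0.0, 0.788, 0.615, 0.0]
wrist_force: [-0.6, -2.7, 5.7]
finger_gap: 0.0231
clock: 41.6
tcp_pos: [0.5313, 0.1015, 0.0773]
orientation: [0.002, 0.789, 0.615, -0.002]
wrist_force: [-2.5, -9.3, 9.2]
finger_gap: 0.0232
-0.08362434475539533
```

```bash
python3 -m inch '[[0,0,0,0.02,0,-0.006,1],[0,0,0,0.02,0,-0.004,1],[0,0,0,0.02,0,0,1],[0,0,0,0.02,0,0,1],[0,0,0,0,0,0,1],[0,0,0,0,0,0,1]]'
python3 -m inch '[[0,0,0,0.02,0,0,1],[0,0,0,0.02,0,0,1],[0,0,0,0.02,0,0,1],[0,0,0,0,0,0,1],[0,0,0,0,0,0,1]]'
python3 -c "
from h import *
s=env.get_state()['tcp_pos'];print((s[0]-.55)*.2445+(s[1]-.183)*.9697)"
```

```text
clock: 42.2
tcp_pos: [0.5319, 0.1052, 0.0773]
orientation: [0.002, 0.789, 0.615, -0.002]
wrist_force: [-2.2, -10.5, 5.6]
finger_gap: 0.0231
clock: 42.7
tcp_pos: [0.5326, 0.1081, 0.0773]
orientation: [0.002, 0.789, 0.615, -0.002]
wrist_force: [-2.6, -10.8, 6.8]
finger_gap: 0.0235
-0.07689871232366952
```

```bash
python3 -m inch '[[0,0,0,0.02,0,0,1],[0,0,0,0.02,0,0,1],[0,0,0,0,0,0,1],[0,0,0,0,0,0,1]]'
python3 - <<'E'
from lr import *
s=env.get_state()['tcp_pos'];print((s[0]-.55)*.2445+(s[1]-.183)*.9697)
shot('scene','s13')
def cen(f):
    im=cv2.imread(f'pics/{f}.png').astype(float)
    r=im[225:270,415:455]; w=np.clip(((r[:,:,1]-r[:,:,0])/(r[:,:,1]+1)-.4)/.3,0,1);yy,xx=np.mgrid[225:270,415:455]
    a=((w*xx).sum()/w.sum(),(w*yy).sum()/w.sum())
    r=im[220:260,448:486]; w=np.clip(((r[:,:,2]-r[:,:,1])/(r[:,:,2]+1)-.3)/.2,0,1);yy,xx=np.mgrid[220:260,448:486]
    return np.array([a,((w*xx).sum()/w.sum(),(w*yy).sum()/w.sum())])
print(cen('s13')-cen('scene0'))
for L,Rr in((7,7),(7.4,7.4),(8,7.5),(8,8)):
    p=(.0215,0,.0675); print(L,Rr,(proj('scene',P([cov(p,L/1e3,Rr/1e3)]))-proj('scene',P([p])))[0].round(2))
im=cv2.imread('pics/s13.png');cv2.imwrite('pics/s13z.png',cv2.resize(im[190:330,370:530],None,fx=5,fy=4,interpolation=cv2.INTER_CUBIC))
E
```

```text
clock: 43.1
tcp_pos: [0.533, 0.1101, 0.0773]
orientation: [0.002, 0.789, 0.615, -0.002]
wrist_force: [-2.6, -11.0, 6.5]
finger_gap: 0.0233
-0.07487912213276643
[[ 0.53366772 -3.37182864]
 [ 1.15246539 -3.55021287]]
7 7 [ 1.   -3.03]
7.4 7.4 [ 1.06 -3.19]
8 7.5 [ 1.08 -3.39]
8 8 [ 1.16 -3.45]
```

View pics/s13z.png

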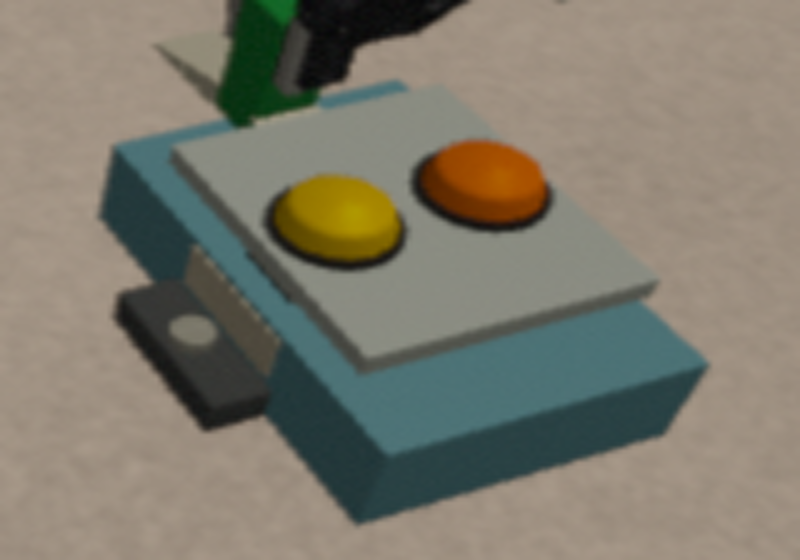

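Both cues put the edges at about 7.4 mm or more. Withdraw and head back to the mat.

```bash
python3 -m inch '[[0,0,0,-0.06,0,0,1],[0,0,0,-0.1,0,0,1],[0,0,0,-0.2,0,0,1],[0,0,0,-0.3,0,0,1],[0,0,0,-0.3,0,0,1],[0,0,0,-0.1,0,0,1],[0,0,0,0,0,-0.2,1],[0,0,0,0,0,-0.5,1],[0,0,0,0,0,-0.5,1],[0,0,0,0,0,0,1],[0,0,0,0,0,0,1]]'
python3 - <<'E'
from h import *
plan([.588,-.144,.13],np.pi/2-.247)
E
```

```text
clock: 44.25
tcp_pos: [0.5212, 0.0609, 0.1378]
orientation: [0.001, 0.788, 0.616, 0.0]
wrist_force: [0.1, -0.2, -0.8]
finger_gap: 0.0236
clock 44.25 tcp [0.5212 0.0609 0.1378] yaw 75.98 tilt [ 0.0012 -0.0003] F [ 0.11 -0.15 -0.78] T [ 0.04   0.001 -0.004] gap 0.0236
shift units total [-3.653  2.289  0.158]
turn units total [0.009 0.    0.016] shift after turn [-3.648  2.298  0.155]
```

```bash
python3 -m inch '[[0,0,0,-0.3,0.2,0,1],[0,0,0,-0.6,0.4,0,1],[0,0,0,-0.6,0.4,0,1],[0,0,0,-0.6,0.4,0,1],[0,0,0,-0.6,0.4,0,1],[0,0,0,-0.6,0.3,0,1],[0,0,0,-0.35,0.19,0,1],[0,0,0,0,0,0,1],[0,0,0,0,0,0,1],[0,0,0,0,0,0,1]]'
python3 - <<'E'
from h import *
plan([.588,-.144,.0375],np.pi/2-.247)
shot('wrist','w14')
E
```

```text
clock: 45.25
tcp_pos: [0.587, -0.1424, 0.1368]
orientation: [-0.001, 0.788, 0.616, -0.0]
wrist_force: [0.1, -0.7, -0.8]
finger_gap: 0.0233
clock 45.25 tcp [ 0.587  -0.1424  0.1368] yaw 76.04 tilt [-0.0015  0.0009] F [ 0.09 -0.67 -0.8 ] T [0.045 0.044 0.046] gap 0.0233
shift units total [-0.027  0.031  1.986]
turn units total [-0.012 -0.004  0.024] shift after turn [-0.026  0.028  1.986]
```

View pics/w14.png

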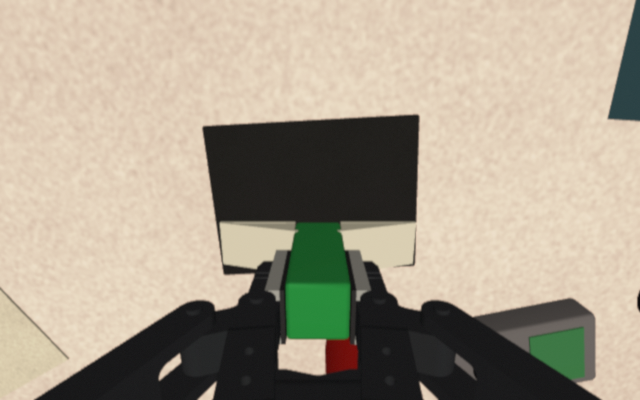

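The wedge is above the mat, whose corners are at (205,127) and (418,116). Lower it slowly.

```bash
python3 -m inch '[[0,0,0,0,0.02,0.3,1],[0,0,0,0,0,0.5,1],[0,0,0,0,0,0.5,1],[0,0,0,0,0,0.4,1],[0,0,0,0,0,0.16,1],[0,0,0,0,0,0.06,1],[0,0,0,0,0,0,1],[0,0,0,0,0,0,1],[0,0,0,0,0,0,1]]'
python3 -m inch '[[0,0,0,0,0,0.03,1],[0,0,0,0,0,0.02,1],[0,0,0,0,0,0,1],[0,0,0,0,0,0,1]]'
```

```text
clock: 46.2
tcp_pos: [0.5896, -0.1444, 0.0425]
orientation: [0.001, 0.788, 0.616, 0.001]
wrist_force: [0.6, -0.8, -0.8]
finger_gap: 0.0231
clock: 46.6
tcp_pos: [0.5886, -0.1441, 0.0387]
orientation: [-0.0, 0.788, 0.615, -0.0]
wrist_force: [-0.3, -0.5, -1.3]
finger_gap: 0.0233
```

```bash
python3 -m inch '[[0,0,0,0,0,0.03,1],[0,0,0,0,0,0.01,1],[0,0,0,0,0,0,1],[0,0,0,0,0,0,1]]'
python3 -m inch '[[0,0,0,0,0,0.012,1],[0,0,0,0,0,0,1],[0,0,0,0,0,0,1]]'
```

```text
clock: 47.0
tcp_pos: [0.5887, -0.1441, 0.0367]
orientation: [-0.0, 0.788, 0.615, -0.0]
wrist_force: [-0.7, 1.0, -1.9]
finger_gap: 0.0235
clock: 47.3
tcp_pos: [0.5887, -0.1441, 0.0362]
orientation: [0.0, 0.788, 0.615, -0.0]
wrist_force: [-0.3, 0.5, -0.9]
finger_gap: 0.0235
```

```bash
python3 -m inch '[[0,0,0,0,0,0.01,1],[0,0,0,0,0,0,1],[0,0,0,0,0,0,1]]'
python3 -m inch '[[0,0,0,0,0,0,0.5],[0,0,0,0,0,0,0.2],[0,0,0,0,0,0,0],[0,0,0,0,0,0,0],[0,0,0,0,0,0,0],[0,0,0,0,0,0,0],[0,0,0,0,0,0,0],[0,0,0,0,0,0,0]]'
python3 -m inch '[[0,0,0,0,0,-0.2,0],[0,0,0,0,0,-0.4,0],[0,0,0,0,0,-0.6,0],[0,0,0,0,0,-0.8,0],[0,0,0,0,0,-0.8,0],[0,0,0,0,0,-0.5,0],[0,0,0,0,0,0,0],[0,0,0,0,0,0,0],[0,0,0,0,0,0,0]]'
python3 - <<'E'
from h import *
for n in('wrist','top','scene'): shot(n,n[0]+'15')
print(env.get_state()['clock'],env.get_state()['finger_gap'])
im=cv2.imread('pics/s15.png');cv2.imwrite('pics/s15z.png',cv2.resize(im[120:330,230:530],None,fx=2.6,fy=2.6,interpolation=cv2.INTER_CUBIC))
E
```

```text
clock: 47.6
tcp_pos: [0.5887, -0.1441, 0.0361]
orientation: [0.0, 0.788, 0.616, 0.0]
wrist_force: [-0.2, 1.4, 3.0]
finger_gap: 0.0233
clock: 48.4
tcp_pos: [0.5887, -0.1441, 0.0357]
orientation: [0.0, 0.788, 0.615, 0.0]
wrist_force: [0.3, -0.2, -1.3]
finger_gap: 0.0855
clock: 49.3
tcp_pos: [0.5879, -0.1438, 0.1996]
orientation: [-0.001, 0.788, 0.615, -0.001]
wrist_force: [1.0, -0.1, -1.0]
finger_gap: 0.0853
49.45 0.08513550707181117
```

View pics/w15.png

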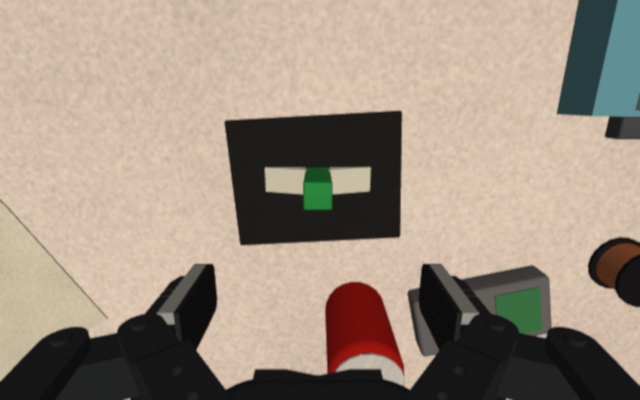

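View pics/s15z.png

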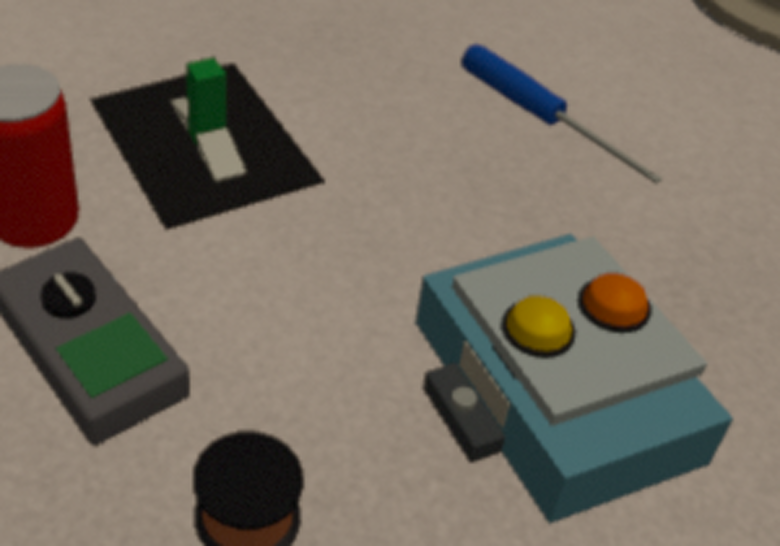

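Run:
```python
from lr import *
from scipy.optimize import least_squares
def cen(f,n):
    im=cv2.imread(f'pics/{f}.png').astype(float)
    out=[]
    bx={'s':((225,270,415,455),(220,260,448,486)),'t':((220,246,199,227),(246,274,191,219))}[n]
    for (a,b,c,d),k in zip(bx,(0,1)):
        r=im[a:b,c:d]; yy,xx=np.mgrid[a:b,c:d]
        q=(r[:,:,1]-r[:,:,0])/(r[:,:,1]+1) if k==0 else (r[:,:,2]-r[:,:,1])/(r[:,:,2]+1)
        w=np.clip((q-(.3 if k else .35))/.2,0,1); out.append(((w*xx).sum()/w.sum(),(w*yy).sum()/w.sum()))
    return np.array(out)
print('scene d',cen('s15','s')-cen('scene0','s'))
print('top d',cen('t15','t')-cen('top0','t'))
for L,Rr in((6.5,6.5),(7,7),(7.5,7.5),(8,8),(8.5,8.5),(7.5,6.5),(6.5,7.5)):
    print(L,Rr,*[(proj(n,P([cov(p,L/1e3,Rr/1e3)]))-proj(n,P([p])))[0].round(2) for n in('scene','top') for p in((.0215,0,.0675),(-.0215,0,.0675))])
lifts('s15')
```

```text
scene d [[ 0.50474445 -3.32185305]
 [ 1.1707681  -3.53005636]]
top d [[-1.11464179 -0.0052587 ]
 [-1.1983419   0.28961904]]
6.5 6.5 [ 0.92 -2.82] [ 1.08 -2.82] [-1.09 -0.03] [-1.16  0.17]
7 7 [ 1.   -3.03] [ 1.17 -3.03] [-1.19 -0.03] [-1.25  0.19]
7.5 7.5 [ 1.08 -3.24] [ 1.26 -3.24] [-1.28 -0.04] [-1.35  0.2 ]
8 8 [ 1.16 -3.45] [ 1.35 -3.45] [-1.37 -0.04] [-1.45  0.21]
8.5 8.5 [ 1.24 -3.65] [ 1.44 -3.66] [-1.47 -0.05] [-1.56  0.22]
7.5 6.5 [ 0.92 -3.12] [ 1.09 -3.12] [-1.08 -0.  ] [-1.15  0.21]
6.5 7.5 [ 1.08 -2.93] [ 1.25 -2.93] [-1.29 -0.06] [-1.36  0.16]
yellow [(array([ 0.9036627, -3.7723193], dtype=float32), 0.9949298001471121), (array([ 0.8167181, -3.611467 ], dtype=float32), 0.9952512694804735)] px/mm [ 0.143 -0.446]
orange [(array([ 1.0890474, -3.7095275], dtype=float32), 0.9941597651809861), (array([ 1.0907784, -3.464501 ], dtype=float32), 0.9941095360751941)] px/mm [ 0.143 -0.446]
edgeL [464.4 277.2] [None, (array([-0.61843777, -2.7674584 ], dtype=float32), 0.9990600461552904)] px/mm [ 0.165 -0.427]
cornL+ [440.6 285.4] [(array([-0.09714937, -3.2732706 ], dtype=float32), 0.8925114869465497), (array([ 0.7166538, -3.1927476], dtype=float32), 0.9947525198610582)] px/mm [ 0.141 -0.426]
cornL- [498.5 265.5] [(array([-0.87138176, -2.435987  ], dtype=float32), 0.9492297406122151), (array([-1.7535262, -2.0591016], dtype=float32), 0.9824823446713231)] px/mm [ 0.198 -0.429]
cornR+ [402.3 232.1] [(array([ 1.1313848, -1.3237329], dtype=float32), 0.8900161295817205), (array([ 1.8786192, -1.4511552], dtype=float32), 0.8390296620602017)] px/mm [ 0.086 -0.432]
cornR- [455.4 216.5] [(array([-1.3652992, -1.3010101], dtype=float32), 0.8953958291437308), (array([-0.98883295, -1.2464046 ], dtype=float32), 0.8708088008800564)] px/mm [ 0.134 -0.43 ]
ref housing corner [(array([-0.11723566, -0.20127869], dtype=float32), 0.9929952141852332), (array([-0.06670475, -0.34061432], dtype=float32), 0.9895479505673539)]
```

The wedge is standing on the mat at (318,195) in the wrist view. The top camera hints that the right edge may be only about 6.7–7.5 mm up. There's time left, so I'll take a close oblique wrist view of the right side.

Run:
```python
from h import *
plan([.512,.03,.17],np.pi/2-.247)
```

```text
clock 49.45 tcp [ 0.5879 -0.1438  0.1992] yaw 75.97 tilt [-0.0026  0.0009] F [ 0.3  -0.24  0.34] T [0.035 0.019 0.005] gap 0.0851
shift units total [ 3.004 -2.313  0.591]
turn units total [-0.02  -0.002  0.015] shift after turn [ 2.999 -2.321  0.584]
```

```bash
python3 -m inch '[[0,0,0,0.5,-0.385,0,0],[0,0,0,0.5,-0.385,0,0],[0,0,0,0.5,-0.385,0,0],[0,0,0,0.5,-0.385,0,0],[0,0,0,0.5,-0.385,0,0],[0,0,0,0.5,-0.385,0,0],[0,0,0,0,0,0,0]]'
python3 -m inch '[[0,1,0,0,0,0,0],[0,1,0,0,0,0,0],[0,1,0,0,0,0,0],[0,1,0,0,0,0,0],[0,1,0,0,0,0,0],[0,1,0,0,0,0,0],[0,0,0,0,0,0,0],[0,0,0,0,0,0,0],[0,0,0,0,0,0,0]]'
python3 - <<'E'
from lr import *
s=env.get_state();shot('wrist','w16')
print(s['tcp_pos'],s['joint_pos'].round(2),s['clock'],s['qvel'].round(3))
print(wproj(P([(0,-.055,.0555),(.05,-.055,.0555),(-.05,-.055,.0555)]),s))
E
```

```text
clock: 50.15
tcp_pos: [0.5106, 0.0323, 0.2]
orientation: [-0.001, 0.787, 0.617, -0.001]
wrist_force: [0.7, 0.2, -0.6]
finger_gap: 0.0852
clock: 51.05
tcp_pos: [0.5133, 0.0295, 0.201]
orientation: [-0.249, 0.72, 0.563, 0.32]
wrist_force: [0.8, -0.1, 0.3]
finger_gap: 0.0854
[0.51331959 0.02954532 0.20101554] [-0.55  0.32 -0.28  1.28  0.79 -0.44] 51.05 [ 0.016 -0.019  0.003  0.004  0.006 -0.004]
[[276.40651438 181.55171482]
 [277.9785146  231.57110347]
 [274.68902752 126.90309513]]
```

View pics/w16.png

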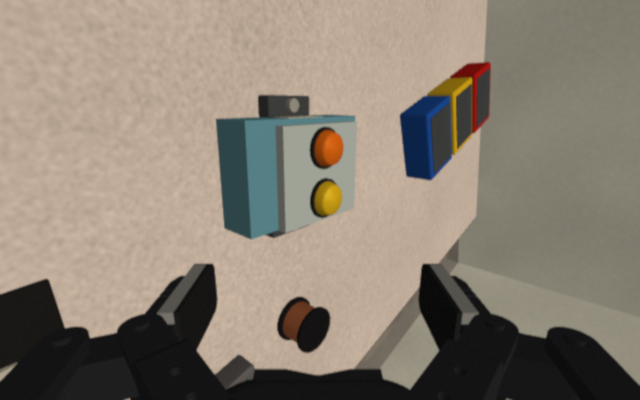

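```bash
python3 -m inch '[[0,0,0,-0.3,0,0.27,0],[0,0,0,-0.3,0,0.27,0],[0,0,0,-0.3,0,0.27,0],[0,1,0,0,0,0,0],[0,0.5,0,0,0,0,0],[0,0,0,0,0,0,0],[0,0,0,0,0,0,0],[0,0,0,0,0,0,0],[0,0,0,0,0,0,0]]'
python3 - <<'E'
from lr import *
s=env.get_state();shot('wrist','w17')
print(s['tcp_pos'],s['clock'],s['qvel'].round(3),s['wrist_force'].round(1))
np.save('s17.npy',np.r_[s['tcp_pos'],s['orientation']])
print(wproj(P([(0,-.055,.0555),(.05,-.055,.0555),(-.05,-.055,.0555)]),s))
im=cv2.imread('pics/w17.png')
c=wproj(P([(0,-.055,.0555)]),s)[0].astype(int);print(c)
x0=max(0,c[0]-90);y0=max(0,c[1]-95)
cv2.imwrite('pics/w17z.png',cv2.resize(im[y0:y0+190,x0:x0+200],None,fx=3,fy=3,interpolation=cv2.INTER_CUBIC));print(x0,y0)
E
```

```text
clock: 52.0
tcp_pos: [0.5133, 0.0299, 0.1412]
orientation: [-0.306, 0.682, 0.534, 0.394]
wrist_force: [-0.3, 0.3, -0.5]
finger_gap: 0.0854
[0.51334395 0.02986208 0.1412145 ] 52.0 [-0.006  0.005 -0.002  0.005  0.002 -0.005] [-0.3  0.3 -0.5]
[[290.52162174 193.23290205]
 [291.54252956 249.46345559]
 [289.39225649 131.02862521]]
[290 193]
200 98
```

View pics/w17.png

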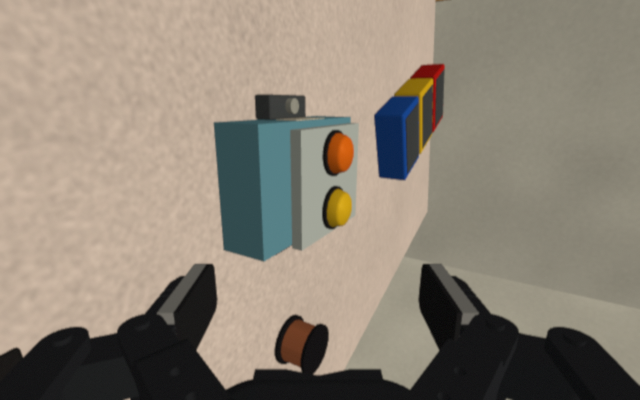

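View pics/w17z.png

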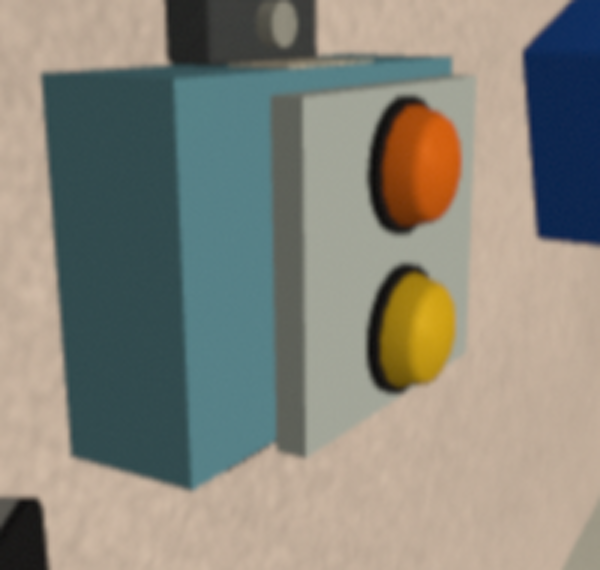

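```bash
cat > fit17.py <<'E'
from lr import *
from scipy.optimize import least_squares
a=np.load('s17.npy'); c=env.calibration('wrist'); K=np.array([[c['fx'],0,c['cx']],[0,c['fy'],c['cy']],[0,0,1]])
T=np.eye(4);T[:3,:3]=R.from_quat(a[3:][[1,2,3,0]]).as_matrix();T[:3,3]=a[:3]
Tc=np.linalg.inv(T@c['hand_eye'])@np.block([[R.from_euler('z',-.247).as_matrix(),np.array([[.5505],[.1835],[0]])],[np.zeros((1,3)),1]])
r0=cv2.Rodrigues(Tc[:3,:3])[0].ravel();t0=Tc[:3,3]
H=[(-.055,-.08,.045),(.055,-.08,.045),(-.055,-.08,0),(.055,-.08,0),(-.055,.08,.045)]
C=[(-.05,-.055,.0485),(.05,-.055,.0485),(-.05,-.055,.0585),(.05,-.055,.0585),(-.05,.055,.0585)]
px=[(175,80),(190,490),(43,75),(72,456),(452,58),(273,97),(278,450),(303,95),(305,457),(475,77)]
px=(np.array(px,float)+.5)/3-.5+[200,98]
def mod(p): return cv2.projectPoints(np.array(H+[cov(q,p[6],p[7]) for q in C]),p[:3],p[3:6],K,None)[0][:,0]
# prior: pose within 3 mm / 0.01 rad of nominal, px sigma .5
def res(p): return np.r_[((mod(p)-px)/.5).ravel(),(p[:3]-r0)/.02,(p[3:6]-t0)/.004]
s=least_squares(res,np.r_[r0,t0,.007,.007],x_scale=np.r_[[.01]*3,[.01]*3,.001,.001])
cv=np.linalg.inv(s.jac.T@s.jac)
print('L,R mm',s.x[6:]*1e3,'sd',np.sqrt(np.diag(cv))[6:]*1e3,'dpose',(s.x[:6]-np.r_[r0,t0]).round(4)); print((mod(s.x)-px).round(2))
E
python3 fit17.py
```

```text
L,R mm [6.89681159 7.70996398] sd [0.74586598 0.34874163] dpose [-0.0023  0.0041 -0.0043 -0.0002 -0.0012  0.0021]
[[-0.15 -0.11]
 [ 0.55 -0.02]
 [-0.24 -0.46]
 [-0.15 -0.16]
 [ 0.06  0.15]
 [-0.52 -0.32]
 [-0.29 -0.05]
 [ 0.26  0.91]
 [ 0.49  0.02]
 [ 0.04  0.08]]
```

The oblique fit gives R = 7.7 ± 0.35 mm. That agrees with the kinematic figure, and L is consistent too. The arm is clear of everything, so I'll hand in.

```bash
python3 -c "
from h import *
print(env.hand_in(), env.get_state()['clock'])"
```

```text
the job is handed in; nothing more can be done
the job is handed in; nothing more can be done
```

I pried the cover up with the wedge in turn: left to about 2.5 mm, right to about 4.8 mm, left to about 7.4 mm, right to about 7.5 mm. The lead between the edges stayed below about 2.7 mm. The push never read above about 12 N. I then stood the wedge on the mat, let go and moved the arm clear. The last clock reading before hand-in was about 52 s.

**Final lift checks:**

| Check | Left edge | Right edge |
|---|---|---|
| How far the wedge went in | about 7.4 mm | about 7.5 mm |
| Scene camera, bowl positions | about 7.6 mm (before the last right-side push) | not measured separately |
| Close oblique wrist view | 6.9 ± 0.75 mm | 7.7 ± 0.35 mm |
| Top camera, coarse | not measured | about 6.7 mm |

**Disagreement:** the left edge in the wrist view and the right edge in the top view came out slightly under 7 mm. The wrist figure is within its error, and I took the top reading as too coarse to act on. I judged both edges to be at or just above 7 mm, but no single check proves it for both.

**Wedge and other objects:** the last wrist and scene pictures show the wedge upright on the mat. The other things on the bench look as they did at the start.

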